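# Load the spice drawer in order and shut it

### The arm

A 6-joint arm with a two-finger parallel gripper is mounted at the origin on the work surface. World frame = base frame: x ahead of the robot, y to its left, z up, the work surface at z = 0. Lengths are in m, angles in rad, forces in N, time in s.
With the tool pointing down it reaches from about 0.225 to 0.875 m from the base axis. Payload 3.4 kg.
Tool frame: the origin (TCP) lies at the very end of the fingers, on their centre line; the grasp point (between the pads) lies manip.grip_point_offset behind it (manip.grip_point_offset is the distance from the TCP to the grasp point, in m); z points along the fingers, y is the line along which they close (so a half turn about z gives the same grasp; the last joint's range is limited). The gripper opens to 85 mm and grips with 20 to 120 N. Pads are 22 mm wide; open, the fingers measure 114 mm over their backs; the gripper's body (76 mm by 85 mm) begins 54 mm behind the grasp point. The pads swing forward as they close: fully open they stand 13 mm farther back than shut.
Start: joints at [-1.443, 0.276, 1.505, -0, 1.361, -0.121], TCP at [0.142, -0.557, 0.231] pointing down, gripper open.
Joint ranges: [-2.89, 2.89], [-0.75, 2.08], [0.22, 2.7], [-1.18, 4.32], [0.11, 2.71], [-2.7, 2.7]. Speed limits (rad/s): [2.57, 2.57, 3.14, 3.14, 3.14, 3.14].

### API

Orientations are given as a unit quaternion [w, x, y, z].
In Python, from rig import manip gives the robot as it stands.
- The arm moves only by the shell command python3 -m pendant 'ROWS' [FORCE]. ROWS is JSON, a list of rows, each an object of numbers: "jaw": the opening, from -1 (shut) to 1 (fully open); "tx", "ty", "tz": the shift along the world's x, y, z in cm; "ax", "ay", "az": the turn, a rotation vector about the world's x, y, z in degrees. In form: [{"jaw": .., "tx": .., "ty": .., "tz": .., "ax": .., "ay": .., "az": ..}, ...]. A call has 1 to 10 rows; each row is the pose to reach, as a shift and turn from the pose commanded when the call began; what a row does not reach only later rows make up. A row lasts 1/8 s, in which the tool goes at most 62.5 mm and 10.7 degrees, less where a joint would pass 70% of its speed; a pose out of reach is approached as far as the arm can. A call with a gripper value outside its range is refused whole. The fingers move at their own pace and stop on an object; FORCE is the grip in N (left out, the last holds). Time passes only in rows, so rows that repeat a pose let the fingers close. It gives the time, the measured TCP pose, the force, the opening and the grip force at its end, in the units of the state.
- manip.get_state(): the state, without advancing time (a new reading comes with each control period).
- manip.get_image(name): name is "side" or "top" or "wrist"; returns a dict with "pixels" (400x640x3 uint8, blue, green, red), "depth" (400x640 float32, m along the optical axis (not along the pixel's ray), 0 where there is no reading), "fx", "fy", "cx", "cy" (pixels), "pose" (4x4, takes a point from camera to world coordinates). Camera axes: x right, y down, z forward; pixel columns grow to the right and rows downward; lengths in m; the calibration is good to about 2 mm. A picture is of the moment at which its call begins.
- manip.sign_off(): hands the job in; it is judged then, once.
The state is a dict: "clock": time; "qpos": joint angles; "qd": joint speeds; "effort": joint torques, N m; "position": TCP position; "ee_rot": TCP orientation; "contact_force": force on the tool from outside, world axes, zero at the start; "moment": the same for the moment, N m; "width": finger opening in m; "gripper_force": force on a finger pad.
Only numpy, scipy, OpenCV 4.12 (cv2) and the standard library are available. Lean on these libraries where they do the work, as an engineer would, in place of code of your own. Each camera call takes 0.05 s, during which the arm holds its last target. There are 200 camera calls.

### The job

Put the spice tubes away in the open drawer's sprung pockets, one at a time and in this order: the red-capped tube in the pocket with one dot, then the green in the pocket with two dots, then the blue in the pocket with three dots, each lying with its base against the sprung pusher and its cap fully down behind the lip at the raised end, and let go before the next goes in. Then push the drawer fully shut, and leave the other things on the counter where they are.

Things in the scene. Friction and masses are not known exactly. Their poses are not given: they have to be found in the camera images.
- tube_red: spice tube with a red cap, standing on the counter: a closed aluminium cylinder, 38 mm in diameter and 86 mm long with a red band near its base, then the cap, 35 mm in diameter and 24 mm long; 110 mm long in all, about 130 g. Origin at the centre of its base, own z along the tube towards the cap
- tube_red_top (a point): centre of the cap's flat end on the red tube, 110 mm from its base
- tube_green: spice tube with a green cap, standing on the counter: a closed aluminium cylinder, 38 mm in diameter and 86 mm long with a green band near its base, then the cap, 35 mm in diameter and 24 mm long; 110 mm long in all, about 130 g. Origin at the centre of its base, own z along the tube towards the cap
- tube_green_top (a point): centre of the cap's flat end on the green tube, 110 mm from its base
- tube_blue: spice tube with a blue cap, standing on the counter: a closed aluminium cylinder, 38 mm in diameter and 86 mm long with a blue band near its base, then the cap, 35 mm in diameter and 24 mm long; 110 mm long in all, about 130 g. Origin at the centre of its base, own z along the tube towards the cap
- tube_blue_top (a point): centre of the cap's flat end on the blue tube, 110 mm from its base
- pocket1_base (a point): pocket with 1 black dot: home of the centre of the tube's base. Pockets are troughs along the drawer's y, 70 mm apart in x, pocket 1 nearest the front panel; dots on the 46 mm high ledge at the low (-y) end. The floor rises 20 degrees towards +y: a stored tube lies base low at -y, cap high at +y. Site 19 mm off the floor, square to it; it has the drawer's axes
- pocket1_cap (a point): same pocket 1: home of the centre of the cap's flat end. A lip across the floor here, its face square to the slope, stands 10 mm proud of the floor, and the tube's cap ends up behind it: tip the tube in base first, steeper than the floor, push it down the slope against the pusher, then lower the cap behind the lip
- pusher1 (a joint): travel of pocket 1's black sprung pusher plate (34 mm wide, 25 mm high) at the low end, along the slope (m): 0 = free, standing 8 mm inside the tube's stored place; 0.008 = tube home (about 3.5 N); 0.020 = at its stop (6 N). It presses the stored tube up the slope against the lip
- pocket2_base (a point): pocket with 2 black dots: home of the centre of the tube's base. Ribs 14 mm high, 43 mm apart, flank a stored tube from 10 to 44 mm from its base, and ribs 10 mm high from 100 mm on; between them the sides are free for fingers. Otherwise like pocket 1
- pocket2_cap (a point): same pocket 2: home of the centre of the cap's flat end. Same lip as in pocket 1
- pusher2 (a joint): travel of pocket 2's black sprung pusher plate (34 mm wide, 25 mm high) at the low end, along the slope (m): 0 = free, standing 8 mm inside the tube's stored place; 0.008 = tube home (about 3.5 N); 0.020 = at its stop (6 N). It presses the stored tube up the slope against the lip
- pocket3_base (a point): pocket with 3 black dots: home of the centre of the tube's base. Built like pocket 1; 75 mm or more from its middle to the organiser's face with the drawer as at the start
- pocket3_cap (a point): same pocket 3: home of the centre of the cap's flat end. Same lip as in pocket 1
- pusher3 (a joint): travel of pocket 3's black sprung pusher plate (34 mm wide, 25 mm high) at the low end, along the slope (m): 0 = free, standing 8 mm inside the tube's stored place; 0.008 = tube home (about 3.5 N); 0.020 = at its stop (6 N). It presses the stored tube up the slope against the lip
- drawer (a joint): how far the light grey organiser's drawer is pushed in (m): 0 = pulled right out, up to 0.02 at the start, 0.285 = fully shut against its stop; it slides stiffly (a few N) and stays where it is left
- drawer_front (a point): middle of the drawer's flat front panel, on its outer face, 50 mm above the counter; the panel is 236 mm wide, from 8 to 93 mm high, with a small grey pull lip (90 mm long, at 83 mm height, look only). Axes: x into the organiser (the way to push it shut), y to the pockets' cap end, z up
- organiser: light grey plastic organiser, fixed: 250 mm wide (y), 280 mm deep (x), 187 mm high, with the open drawer at the bottom; its front 80 mm is only a 116 mm high deck over the drawer (opening 108 mm high), the taller part stands behind that. Origin on the counter at the middle of its front face, x pointing into it
- cezve: small steel coffee pot, about 88 mm wide, 75 mm high, with a black handle that sticks out 160 mm from its axis along its own y and rises to 100 mm; origin at the centre of its underside (leave alone)
- cup: yellow ceramic cup, 76 mm wide, 70 mm high, handle along its own y; origin at the centre of its underside (leave alone)
- tumbler: clear glass tumbler, 72 mm wide, 100 mm high; origin at the centre of its underside (leave alone)
- spoon: wooden spoon, 240 mm long, lying along its own x; origin on its underside about mid-length (leave alone)
- canister: closed aluminium canister, 90 mm wide, 130 mm high; origin at the centre of its underside (leave alone)
- bowl: blue ceramic bowl, 110 mm wide, 45 mm high; origin at the centre of its underside (leave alone)

How it is judged:
By the outcome, as a careful person would: the job done as asked, in the order asked, and still so for the second after the job is handed in, with the robot touching nothing.
It also fails if it takes over 72 s, if anything falls off the work surface, if the arm or the gripper's body presses on something with over 40 N, if the wrist force passes 120 N, or if a joint passes its speed limit or range.

## Working session

There is one attempt and no reset: what is moved stays moved. The work goes in short steps, Python scripts to look and compute and a shell command to move; the robot and the scene stay as the last step left them, time stands still between calls to the robot, and variables do not carry over. Pictures are saved under pics/ and viewed, at most 10 in all, crops included, and the job is handed in when it is done.

```bash
mkdir -p pics; ls
python3 - <<'E'
from rig import manip
import cv2,numpy as np
print(manip.get_state(), manip.grip_point_offset)
ims={}
for n in("top","side"):
    i=manip.get_image(n); cv2.imwrite(f"pics/{n}0.png",i["pixels"]); np.savez(f"{n}0.npz",**i); print(n,i["fx"],i["fy"],i["cx"],i["cy"],np.round(i["pose"],4).tolist())
E
```

```text
pics
{'clock': 0.0, 'qpos': array([-1.44300160e+00,  2.76586086e-01,  1.50615376e+00, -1.27548296e-05,
        1.36068986e+00, -1.21001817e-01]), 'qd': array([-0.00085702, -0.00099217,  0.00199594,  0.00027448, -0.00036286,
        0.00159332]), 'effort': array([-4.21877165e-03, -4.16781878e+01, -2.45812100e+01, -2.52342434e-04,
        1.12328408e-02, -1.31178149e-05]), 'position': array([ 0.14150709, -0.5567617 ,  0.23043657]), 'ee_rot': array([-9.18502539e-04,  9.92271924e-01,  1.24078948e-01, -9.35564120e-06]), 'contact_force': array([-0.36659346, -0.37171664,  0.58164136]), 'moment': array([-0.01181871, -0.02638241, -0.03350515]), 'gripper_force': 0.0, 'width': 0.08568782848421391} 0.0187
top 464.6167666186814 464.6167666186814 318.728271674433 202.3302603036933 [[0.0176, -0.9801, 0.1976, 0.3142], [-0.9998, -0.0186, -0.003, 0.0241], [0.0066, -0.1975, -0.9803, 1.5103], [0.0, 0.0, 0.0, 1.0]]
side 505.27185314106447 505.27185314106447 317.4255945747469 194.64009992422348 [[0.9845, -0.0987, 0.1452, 0.3417], [-0.1755, -0.5319, 0.8284, -1.3723], [-0.0045, -0.841, -0.541, 1.004], [0.0, 0.0, 0.0, 1.0]]
```

View pics/top0.png

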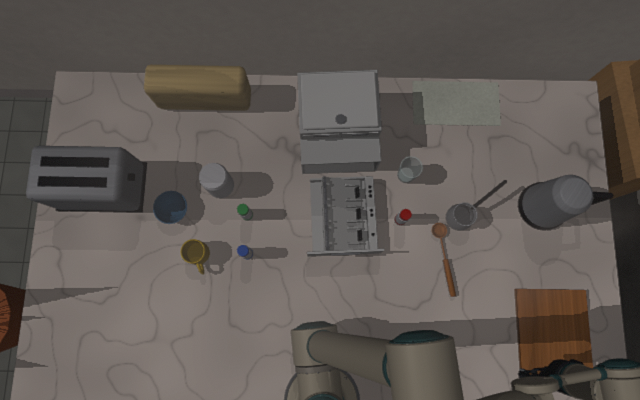

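View pics/side0.png

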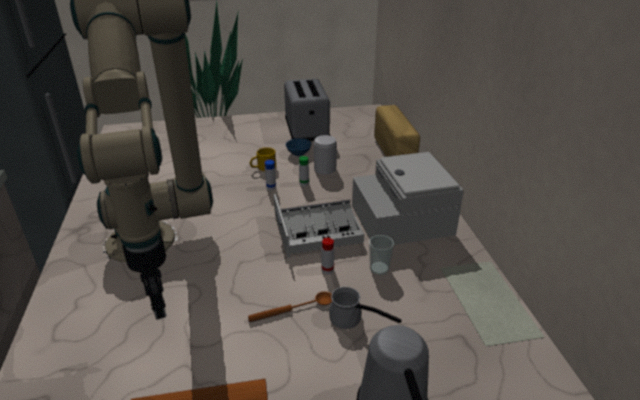

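Top: red cap (405,215), green (243,210), blue (243,250), drawer spans about (310-380,178-255) with dots on the right (-y) ledge. Side: red cap (327,243), green (304,161), blue (270,165). Next I measure these.

```bash
cat > h.py <<'E'
import numpy as np,cv2
def cloud(i):
    d=i["depth"]; v,u=np.mgrid[:400,:640]
    p=np.stack([(u-i["cx"])/i["fx"]*d,(v-i["cy"])/i["fy"]*d,d],-1)
    P=p@i["pose"][:3,:3].T+i["pose"][:3,3]; P[d==0]=np.nan; return P
def ray(i,u,v):
    d=i["pose"][:3,:3]@np.array([(u-i["cx"])/i["fx"],(v-i["cy"])/i["fy"],1]); return i["pose"][:3,3],d/np.linalg.norm(d)
def tri(rs):
    A=sum(np.eye(3)-np.outer(d,d) for o,d in rs); b=sum((np.eye(3)-np.outer(d,d))@o for o,d in rs); return np.linalg.solve(A,b)
E
python3 - <<'E'
from h import *
T=dict(np.load("top0.npz"));S=dict(np.load("side0.npz"))
def capmask(i,c,box):
    hsv=cv2.cvtColor(i["pixels"],cv2.COLOR_BGR2HSV);h=hsv[...,0].astype(int)
    m={'r':(h<8)|(h>172),'g':(h>45)&(h<85),'b':(h>108)&(h<130)}[c]&(hsv[...,1]>110)&(hsv[...,2]>40)
    z=np.zeros_like(m);x,y=box;z[y-22:y+22,x-16:x+16]=1;return m&z
for c,bt,bs in(('r',(405,215),(327,243)),('g',(243,210),(304,161)),('b',(243,250),(270,165))):
    for n,i,b in(('top',T,bt),('side',S,bs)):
        m=capmask(i,c,b);P=cloud(i)[m];P=P[np.isfinite(P[:,0])]
        zt=np.percentile(P[:,2],95);Q=P[P[:,2]>zt-.006]
        vv,uu=np.nonzero(m);print(c,n,m.sum(),'px',uu.mean().round(1),vv.mean().round(1),'ztop',zt.round(4),'xy',((Q[:,:2].min(0)+Q[:,:2].max(0))/2).round(4),Q[:,:2].mean(0).round(4),'size',np.ptp(Q[:,:2],0).round(3),len(Q))
P=cloud(T)
for lo,hi,nm in((.18,.195,'orgtop'),(.108,.122,'deck')):
    m=(P[...,2]>lo)&(P[...,2]<hi)&(P[...,0]>.3)&(abs(P[...,1])<.25)
    v,u=np.nonzero(m);k=(u>285)&(u<395)&(v<175);q=P[m][k][:,:2].astype(np.float32)
    r=cv2.minAreaRect(q*1000);print(nm,len(q),P[m][k][:,2].mean().round(4),r)
m=(P[...,2]>.03)&(P[...,2]<.105);v,u=np.nonzero(m);k=(u>300)&(u<392)&(v>172)&(v<265)
q=P[m][k];print('drawer',cv2.minAreaRect((q[:,:2]*1000).astype(np.float32)))
c=T["pixels"][165:265,295:395];S2=S["pixels"][180:255,265:370]
cv2.imwrite("pics/crop1.png",np.hstack([cv2.resize(c,(400,400),interpolation=2),cv2.resize(S2,(400,400),interpolation=2)]))
E
```

```text
r top 102 px 405.3 214.1 ztop 0.1147 xy [ 0.5649 -0.2465] [ 0.5639 -0.2461] size [0.031 0.034] 65
r side 134 px 327.4 243.4 ztop 0.1133 xy [ 0.5671 -0.2517] [ 0.567  -0.2513] size [0.033 0.039] 73
g top 76 px 242.3 208.8 ztop 0.1155 xy [0.5728 0.2528] [0.5715 0.254 ] size [0.028 0.028] 41
g side 71 px 302.9 162.8 ztop 0.1145 xy [0.5745 0.2526] [0.5732 0.2495] size [0.026 0.034] 31
b top 86 px 242.5 250.2 ztop 0.1141 xy [0.4456 0.2463] [0.4445 0.2459] size [0.031 0.027] 63
b side 91 px 269.5 168.1 ztop 0.1129 xy [0.4467 0.2448] [0.4472 0.2435] size [0.03  0.039] 36
orgtop 4162 0.1872 ((900.83251953125, -34.978546142578125), (194.43272399902344, 245.42002868652344), 4.318264484405518)
deck 1948 0.1161 ((763.7319946289062, -43.86846160888672), (84.48393249511719, 250.59182739257812), 3.1896002292633057)
drawer ((567.858642578125, -54.032920837402344), (258.212646484375, 233.4468231201172), 4.253936290740967)
```

View pics/crop1.png

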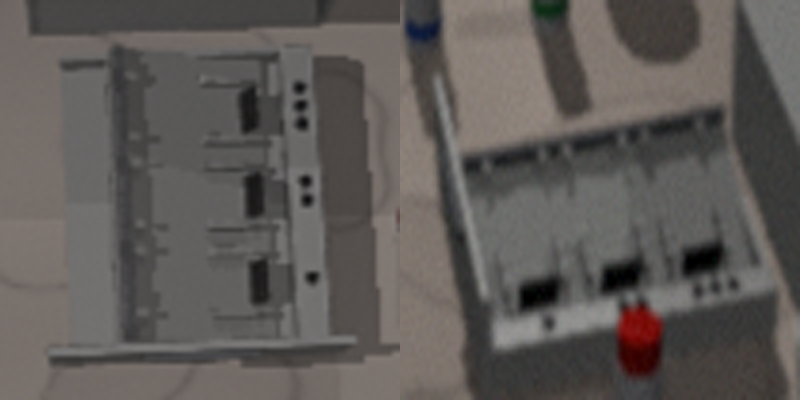

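The crop shows the pockets' dots: 1 at (312,278), 2 at (306,190), 3 at (300,105). The lip is on the left (+y), and yaw is about +4°. Moving to hover over the drawer for a wrist view.

```bash
R='{"tx":40,"ty":50,"tz":16,"az":80,"jaw":0.4}'; python3 -m pendant '[{"tx":40,"ty":50,"tz":16,"az":80,"jaw":0.4},{"tx":40,"ty":50,"tz":16,"az":80,"jaw":0.4},{"tx":40,"ty":50,"tz":16,"az":80,"jaw":0.4},{"tx":40,"ty":50,"tz":16,"az":80,"jaw":0.4},{"tx":40,"ty":50,"tz":16,"az":80,"jaw":0.4},{"tx":40,"ty":50,"tz":16,"az":80,"jaw":0.4},{"tx":40,"ty":50,"tz":16,"az":80,"jaw":0.4},{"tx":40,"ty":50,"tz":16,"az":80,"jaw":0.4},{"tx":40,"ty":50,"tz":16,"az":80,"jaw":0.4},{"tx":40,"ty":50,"tz":16,"az":80,"jaw":0.4}]' 40; python3 -m pendant '[{"tx":0},{"tx":0},{"tx":0}]'
python3 - <<'E'
from rig import manip
import cv2,numpy as np
print(manip.get_state())
i=manip.get_image("wrist"); cv2.imwrite("pics/w1.png",i["pixels"]); np.savez("w1.npz",**i); print(i["fx"],i["cx"],i["cy"],np.round(i["pose"],4).tolist())
E
```

```text
{'clock': 0.1, 'qpos': array([-1.44297681e+00,  2.76558439e-01,  1.50598022e+00, -8.50170363e-07,
        1.36071106e+00, -1.20985520e-01]), 'qd': array([ 0.00022631, -0.00163195, -0.00181909,  0.0005135 , -0.00029435,
       -0.00035092]), 'effort': array([ 1.35073202e-03, -4.17699015e+01, -2.46404725e+01, -5.35653612e-05,
        5.85480520e-03,  9.26372621e-06]), 'position': array([ 0.14153511, -0.55683556,  0.23052148]), 'ee_rot': array([-8.28524555e-04,  9.92271630e-01,  1.24081935e-01, -3.24674371e-06]), 'contact_force': array([-0.17094187,  0.16568002, -0.10792546]), 'moment': array([0.02856731, 0.01180263, 0.01347929]), 'gripper_force': 0.0, 'width': 0.08551500562498604}
325.70233095932434 314.1109669546385 201.07142514340615 [[0.2462, -0.9262, -0.2856, 0.2138], [-0.9692, -0.236, -0.0704, -0.5379], [-0.0022, 0.2942, -0.9558, 0.3719], [0.0, 0.0, 0.0, 1.0]]invalid input at $[0]: expected keys jaw, tx, ty, tz, ax, ay, az
invalid input at $[0]: expected keys jaw, tx, ty, tz, ax, ay, az
```

View pics/w1.png

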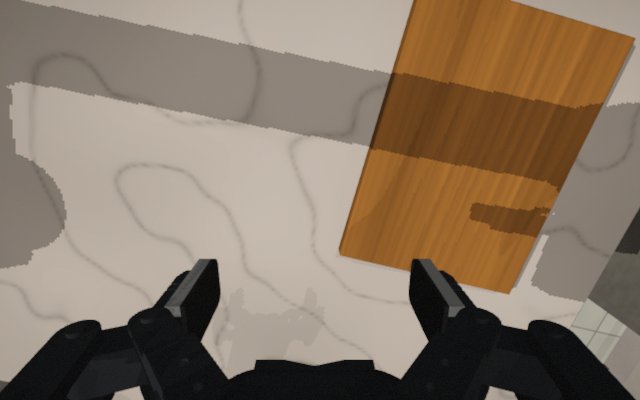

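The wrist view shows counter and board, because the move was refused: every row needs all seven keys. Retrying.

```bash
python3 -m pendant '[{"tx":42,"ty":52,"tz":10,"az":80,"ax":0,"ay":0,"jaw":0.4},{"tx":42,"ty":52,"tz":10,"az":80,"ax":0,"ay":0,"jaw":0.4},{"tx":42,"ty":52,"tz":10,"az":80,"ax":0,"ay":0,"jaw":0.4},{"tx":42,"ty":52,"tz":10,"az":80,"ax":0,"ay":0,"jaw":0.4},{"tx":42,"ty":52,"tz":10,"az":80,"ax":0,"ay":0,"jaw":0.4},{"tx":42,"ty":52,"tz":10,"az":80,"ax":0,"ay":0,"jaw":0.4},{"tx":42,"ty":52,"tz":10,"az":80,"ax":0,"ay":0,"jaw":0.4},{"tx":42,"ty":52,"tz":10,"az":80,"ax":0,"ay":0,"jaw":0.4},{"tx":42,"ty":52,"tz":10,"az":80,"ax":0,"ay":0,"jaw":0.4},{"tx":42,"ty":52,"tz":10,"az":80,"ax":0,"ay":0,"jaw":0.4}]' 40; python3 -m pendant '[{"tx":0,"ty":0,"tz":0,"az":0,"ax":0,"ay":0,"jaw":0.4},{"tx":0,"ty":0,"tz":0,"az":0,"ax":0,"ay":0,"jaw":0.4}]'
python3 - <<'E'
from rig import manip
import cv2,numpy as np
s=manip.get_state();print(s["qpos"],s["ee_rot"],s["width"])
i=manip.get_image("wrist"); cv2.imwrite("pics/w2.png",i["pixels"]); np.savez("w2.npz",**i); print(np.round(i["pose"],4).tolist())
E
```

```text
clock: 1.4
position: [0.5309, -0.0747, 0.324]
ee_rot: [0.0, 0.68, 0.733, -0.0]
contact_force: [0.4, -1.4, 1.1]
width: 0.0596
gripper_force: 0.0
clock: 1.65
position: [0.5295, -0.0764, 0.3232]
ee_rot: [-0.0, 0.68, 0.733, -0.001]
contact_force: [-1.0, -0.4, 0.3]
width: 0.0597
gripper_force: 0.0
[-2.72859437e-01  1.77587995e-01  1.41334820e+00 -7.51642259e-04
  1.55204646e+00 -3.48047608e-01] [-4.46246448e-04  6.80024816e-01  7.33188670e-01 -6.51975712e-04] 0.0597034029953022
[[0.9972, 0.0719, 0.0217, 0.5232], [0.0751, -0.9528, -0.2943, -0.0005], [-0.0005, 0.2951, -0.9555, 0.4646], [0.0, 0.0, 0.0, 1.0]]
```

View pics/w2.png

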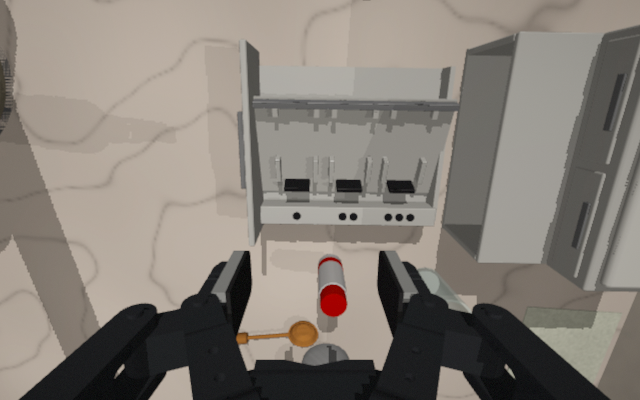

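This clear view shows dots at (297,216), (342/353,216) and (388/399/410,217), pusher tops at v≈186, lip at v≈103, and the red cap at (333,300).

Run:
```python
from h import *
W=dict(np.load("w2.npz"));P=cloud(W);im=W["pixels"]
g=im.max(2)
# dots & pushers
m=(g<40).astype(np.uint8);n,l,st,c=cv2.connectedComponentsWithStats(m)
for k in range(1,n):
    x,y,w,h,a=st[k]
    if a>20 and 240<x<440 and 165<y<240:
        print(st[k],c[k].round(1),np.nanmedian(P[l==k],0).round(4))
# yaw: panel/ledge edge; organiser front via depth
led=P[209:221,265:432].reshape(-1,3);led=led[abs(led[:,2]-.046)<.006];print('ledge z',np.median(led[:,2]))
r=cv2.minAreaRect((led[:,:2]*1000).astype(np.float32));print('ledge rect',r)
fl=P[115:150,340:362].reshape(-1,3);fl=np.vstack([P[118:150,338:362].reshape(-1,3),P[118:150,288:310].reshape(-1,3),P[118:150,392:412].reshape(-1,3)])
A=np.c_[fl[:,:2],np.ones(len(fl))];s=np.linalg.lstsq(A,fl[:,2],rcond=None)[0];print('floor z=ax+by+c',s,np.degrees(np.arctan(np.hypot(*s[:2]))),np.degrees(np.arctan2(s[1],s[0])),'res',np.std(A@s-fl[:,2]))
for u in(298,348,398):
    print(u,[(v,*(P[v,u]*1000).round(1)) for v in list(range(64,120,3))+list(range(180,200,3))])
pn=P[60:225,243:262].reshape(-1,3);pn=pn[(pn[:,2]>.085)&(pn[:,2]<.1)];print('panel top',cv2.minAreaRect((pn[:,:2]*1000).astype(np.float32)),pn[:,2].mean())
o=P[30:270,440:520].reshape(-1,3);o=o[(o[:,2]>.111)&(o[:,2]<.121)];print('deck',cv2.minAreaRect((o[:,:2]*1000).astype(np.float32)))
hsv=cv2.cvtColor(im,cv2.COLOR_BGR2HSV);mm=((hsv[...,0]<6)|(hsv[...,0]>174))&(hsv[...,1]>150)
mm[:280]=0;mm[:,:315]=0;mm[:,355:]=0;q=P[mm];q=q[q[:,2]>.105];print('redcap',len(q),q.mean(0),q.min(0),q.max(0))
```

```text
[285 179  24  12 273] [296.3 184.8] [ 0.507  -0.11    0.0415]
[336 180  26  12 266] [348.8 185.3] [ 0.5782 -0.1053  0.0404]
[387 181  27  12 292] [400.1 186.5] [ 0.6465 -0.1017  0.0416]
[294 213   6   6  30] [296.4 215.6] [ 0.5098 -0.1524  0.0461]
[339 214   7   6  30] [342.1 216.2] [ 0.5723 -0.148   0.0465]
[350 214   7   6  30] [353.  216.5] [ 0.5872 -0.1469  0.0466]
[385 214   6   6  30] [387.6 216.6] [ 0.6343 -0.1441  0.0468]
[396 214   6   7  32] [398.7 217. ] [ 0.6496 -0.1432  0.0466]
[407 215   6   6  30] [409.7 217.2] [ 0.6642 -0.1424  0.0467]
ledge z 0.04501595460051791
ledge rect ((580.5890502929688, -145.54762268066406), (228.1138153076172, 17.31967544555664), 4.349818229675293)
 ** On entry to DLASCL parameter number  4 had an illegal value
 ** On entry to DLASCL parameter number  4 had an illegal valueTraceback (most recent call last):
  File "<stdin>", line 14, in <module>
    x, resids, rank, s = _umath_linalg.lstsq(a, b, rcond,
                         ~~~~~~~~~~~~~~~~~~~^^^^^^^^^^^^^
                                             signature=signature)
                                             ^^^^^^^^^^^^^^^^^^^^
    raise LinAlgError("SVD did not converge in Linear Least Squares")
numpy.linalg.LinAlgError: SVD did not converge in Linear Least Squares
```

Run:
```python
from h import *
W=dict(np.load("w2.npz"));P=cloud(W);im=W["pixels"]
fl=np.vstack([P[118:150,338:362].reshape(-1,3),P[118:150,288:310].reshape(-1,3),P[118:150,392:412].reshape(-1,3)]);fl=fl[np.isfinite(fl[:,0])]
A=np.c_[fl[:,:2],np.ones(len(fl))];s=np.linalg.lstsq(A,fl[:,2],rcond=None)[0];print('floor',s,np.degrees(np.arctan(np.hypot(*s[:2]))),np.degrees(np.arctan2(s[1],s[0])),'res',np.std(A@s-fl[:,2]))
o=P[30:270,440:520].reshape(-1,3);o=o[(o[:,2]>.111)&(o[:,2]<.121)];print('deck',cv2.minAreaRect((o[:,:2]*1000).astype(np.float32)))
pn=P[60:225,240:265].reshape(-1,3);pn=pn[(pn[:,2]>.085)&(pn[:,2]<.1)];print('panel top',cv2.minAreaRect((pn[:,:2]*1000).astype(np.float32)))
y=np.radians(4);R=np.array([[np.cos(y),np.sin(y),0],[-np.sin(y),np.cos(y),0],[0,0,1]])
D=(P-np.array([.57975,-.14745,0]))@R.T*1000
for u in(300,348,396):
    print(u,[(v,*D[v,u].round(1)) for v in list(range(66,74,2))+list(range(92,124,2))+list(range(178,206,3))])
print('row v=170 x',[(u,*D[168,u].round(1)) for u in range(266,430,3)])
hsv=cv2.cvtColor(im,cv2.COLOR_BGR2HSV);mm=((hsv[...,0]<6)|(hsv[...,0]>174))&(hsv[...,1]>150)
mm[:280]=0;mm[:,:315]=0;mm[:,355:]=0;q=P[mm];q=q[q[:,2]>.105];print('redcap',len(q),q.mean(0),q.min(0),q.max(0))
```

```text
floor [-0.02040419  0.36754494  0.07401648] 20.209209594206143 93.17750335375732 res 0.0008713774360723959
deck ((728.802734375, -49.5164794921875), (49.313514709472656, 252.43833923339844), 12.870654106140137)
panel top ((447.5392761230469, -58.31401824951172), (15.312780380249023, 187.16514587402344), 3.3325178623199463)
300 [(66, np.float64(-65.4), np.float64(194.2), np.float64(-1.4)), (68, np.float64(-64.8), np.float64(190.3), np.float64(14.2)), (70, np.float64(-64.8), np.float64(188.0), np.float64(12.6)), (72, np.float64(-64.8), np.float64(185.6), np.float64(12.7)), (92, np.float64(-65.0), np.float64(161.1), np.float64(13.0)), (94, np.float64(-65.1), np.float64(158.6), np.float64(12.0)), (96, np.float64(-65.0), np.float64(156.1), np.float64(14.0)), (98, np.float64(-63.0), np.float64(153.2), np.float64(63.4)), (100, np.float64(-63.0), np.float64(151.0), np.float64(64.1)), (102, np.float64(-62.7), np.float64(148.7), np.float64(69.6)), (104, np.float64(-62.6), np.float64(146.6), np.float64(72.7)), (106, np.float64(-62.7), np.float64(144.3), np.float64(70.4)), (108, np.float64(-62.8
[... 7607 characters left out ...]
64.2), np.float64(31.7)), (404, np.float64(75.4), np.float64(64.1), np.float64(31.3)), (407, np.float64(79.2), np.float64(64.3), np.float64(32.3)), (410, np.float64(83.1), np.float64(64.4), np.float64(32.7)), (413, np.float64(87.3), np.float64(64.3), np.float64(32.1)), (416, np.float64(91.6), np.float64(64.2), np.float64(31.2)), (419, np.float64(92.7), np.float64(66.0), np.float64(40.2)), (422, np.float64(93.6), np.float64(67.8), np.float64(49.4)), (425, np.float64(98.3), np.float64(67.4), np.float64(47.1)), (428, np.float64(107.1), np.float64(64.7), np.float64(33.3))]
redcap 493 [ 0.56579615 -0.24483456  0.10854977] [ 0.55000682 -0.26331846  0.10516541] [ 0.58202697 -0.22934453  0.11092811]
```

Yaw is about 4°, the floor slopes 20.1°, and pocket centres are at x' = -70/0/70 about world (.5798,-.1475). From lip and pusher (consistent to 0.5 mm), base home is at y'=34.6, z=41.1 mm. The red tube stands at (.566,-.246). Moving to pre-grasp with the tool pitched 50° down, heading +y'.

```bash
python3 -m pendant '[{"tx":4,"ty":-21.8,"tz":-8,"ax":39.9,"ay":2.8,"az":-0.3,"jaw":0.4},{"tx":4,"ty":-21.8,"tz":-8,"ax":39.9,"ay":2.8,"az":-0.3,"jaw":0.4},{"tx":4,"ty":-21.8,"tz":-8,"ax":39.9,"ay":2.8,"az":-0.3,"jaw":0.4},{"tx":4,"ty":-21.8,"tz":-8,"ax":39.9,"ay":2.8,"az":-0.3,"jaw":0.4},{"tx":4,"ty":-21.8,"tz":-8,"ax":39.9,"ay":2.8,"az":-0.3,"jaw":0.4},{"tx":4,"ty":-21.8,"tz":-19.5,"ax":39.9,"ay":2.8,"az":-0.3,"jaw":0.4},{"tx":4,"ty":-21.8,"tz":-19.5,"ax":39.9,"ay":2.8,"az":-0.3,"jaw":0.4},{"tx":4,"ty":-21.8,"tz":-19.5,"ax":39.9,"ay":2.8,"az":-0.3,"jaw":0.4},{"tx":4,"ty":-21.8,"tz":-19.5,"ax":39.9,"ay":2.8,"az":-0.3,"jaw":0.4}]'
cat > st.py <<'E'
from rig import manip
import numpy as np
from scipy.spatial.transform import Rotation as R
s=manip.get_state();p=s["position"];q=s["ee_rot"];M=R.from_quat(q[[1,2,3,0]]).as_matrix()
y=np.radians(4);f=np.array([-np.sin(y),np.cos(y),0]);g=np.array([np.cos(y),np.sin(y),0])
t=M[:,2];d=p-[.57975,-.14745,0]
print('t',round(s["clock"],2),'q',s["qpos"].round(2),'pos',p.round(4),"drawer xyz",(d@g).round(4),(d@f).round(4),p[2].round(4),'\n pitch',np.degrees(np.arctan2(t[2],t@f)).round(2),'z_t.g',(t@g).round(3),'yaw y_t',np.degrees(np.arctan2(M[1,1],M[0,1])).round(2),'y_t z',M[2,1].round(3),'w',s["width"].round(4),'gf',s["gripper_force"].round(1),'F',s["contact_force"].round(1))
E
python3 st.py
```

```text
clock: 2.82
position: [0.5703, -0.2948, 0.132]
ee_rot: [-0.248, 0.641, 0.687, 0.234]
contact_force: [0.5, -0.3, 0.8]
width: 0.0597
gripper_force: 0.0Traceback (most recent call last):
  File "st.py", line 7, in <module>
    print('t',round(s["clock"],2),'q',s["qpos"].round(2),'pos',p.round(4),"drawer xyz",(d@g).round(4),(d@f).round(4),p[2].round(4),'\n pitch',np.degrees(np.arctan2(t[2],t@f)).round(2),'z_t.g',(t@g).round(3),'yaw y_t',np.degrees(np.arctan2(M[1,1],M[0,1])).round(2),'y_t z',M[2,1].round(3),'w',s["width"].round(4),'gf',s["gripper_force"].round(1),'F',s["contact_force"].round(1))
                                                                                                                                                                                                                                                                                                    ^^^^^^^^^^^^^^^^
AttributeError: 'float' object has no attribute 'round'
```

```bash
sed -i 's/s\["width"\].round(4)/np.round(s["width"],4)/; s/s\["gripper_force"\].round(1)/np.round(s["gripper_force"],1)/' st.py; python3 st.py; python3 -m pendant '[{"tx":-0.25,"ty":2.9,"tz":-3.6,"ax":0,"ay":0,"az":0,"jaw":0.4},{"tx":-0.45,"ty":5.8,"tz":-7.2,"ax":0,"ay":0,"az":0,"jaw":0.4},{"tx":-0.45,"ty":5.8,"tz":-7.2,"ax":0,"ay":0,"az":0,"jaw":0.4},{"tx":-0.45,"ty":5.8,"tz":-7.2,"ax":0,"ay":0,"az":0,"jaw":0.4}]'; python3 st.py
python3 - <<'E'
from rig import manip
import cv2
a=manip.get_image("wrist")["pixels"];b=manip.get_image("side")["pixels"][170:310,240:430]
import numpy as np
cv2.imwrite("pics/g1.png",np.hstack([cv2.resize(a,(480,300)),cv2.resize(b,(300,300))]))
E
```

```text
t 2.83 q [-0.82  0.71  1.21  0.43  1.77 -0.93] pos [ 0.5703 -0.2948  0.132 ] drawer xyz -0.0197 -0.1464 0.132 
 pitch -50.12 z_t.g 0.004 yaw y_t 3.9 y_t z 0.004 w 0.0597 gf 0.0 F [ 0.5 -0.3  0.8]
clock: 3.32
position: [0.5671, -0.238, 0.0597]
ee_rot: [-0.247, 0.641, 0.688, 0.234]
contact_force: [0.5, -0.4, -0.1]
width: 0.0601
gripper_force: 0.0
t 3.33 q [-0.77  0.72  1.39  0.44  1.58 -0.97] pos [ 0.5671 -0.238   0.0597] drawer xyz -0.019 -0.0894 0.0597 
 pitch -50.23 z_t.g 0.005 yaw y_t 3.92 y_t z 0.005 w 0.0601 gf 0.0 F [ 0.5 -0.4 -0.1]
```

View pics/g1.png

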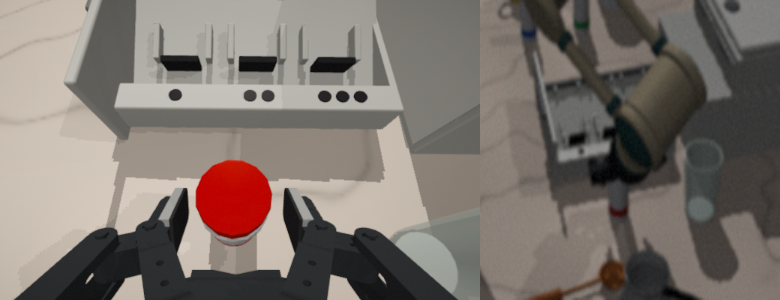

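Cap at (233,198) sits centred between the pads. Closing, lifting, and checking the gripper's outline from the wrist depth.

```bash
python3 -m pendant '[{"tx":0,"ty":0,"tz":0,"ax":0,"ay":0,"az":0,"jaw":-1},{"tx":0,"ty":0,"tz":0,"ax":0,"ay":0,"az":0,"jaw":-1},{"tx":0,"ty":0,"tz":0,"ax":0,"ay":0,"az":0,"jaw":-1},{"tx":0,"ty":0,"tz":0,"ax":0,"ay":0,"az":0,"jaw":-1}]' 45; python3 -m pendant '[{"tx":0,"ty":0,"tz":5,"ax":0,"ay":0,"az":0,"jaw":-1},{"tx":0,"ty":0,"tz":11,"ax":0,"ay":0,"az":0,"jaw":-1},{"tx":0,"ty":0,"tz":11,"ax":0,"ay":0,"az":0,"jaw":-1}]' ; python3 st.py
cat > grip.py <<'E'
from h import *
from rig import manip
from scipy.spatial.transform import Rotation as R
W=manip.get_image("wrist");s=manip.get_state();q=s["ee_rot"];M=R.from_quat(q[[1,2,3,0]]).as_matrix()
L=((cloud(W)-s["position"])@M*1000).reshape(-1,3);L=L[np.isfinite(L[:,0])]
for z in range(-110,10,10):
    k=L[(L[:,2]>=z)&(L[:,2]<z+10)&(abs(L[:,0])<50)&(abs(L[:,1])<90)]
    if len(k)>20: print(z,len(k),'x',k[:,0].min().round(),k[:,0].max().round(),'y',np.percentile(k[:,1],[0.5,99.5]).round(1))
hsv=cv2.cvtColor(W["pixels"],cv2.COLOR_BGR2HSV);P=cloud(W)
E
python3 grip.py
```

```text
clock: 3.92
position: [0.566, -0.2373, 0.058]
ee_rot: [-0.249, 0.641, 0.687, 0.234]
contact_force: [-0.3, -1.5, 5.8]
width: 0.0368
gripper_force: 45.1
clock: 4.3
position: [0.5673, -0.2379, 0.1712]
ee_rot: [-0.245, 0.641, 0.689, 0.234]
contact_force: [0.2, -0.5, -0.8]
width: 0.0369
gripper_force: 45.2
t 4.3 q [-0.77  0.62  1.29  0.45  1.76 -0.88] pos [ 0.5673 -0.2379  0.1712] drawer xyz -0.0188 -0.0894 0.1712 
 pitch -50.38 z_t.g 0.007 yaw y_t 3.92 y_t z 0.008 w 0.0369 gf 45.2 F [ 0.2 -0.5 -0.8]
-100 973 x 17.0 22.0 y [-21.9  22.1]
-90 10104 x 5.0 20.0 y [-61.6  61.7]
-80 9440 x -7.0 20.0 y [-58.7  58.9]
-70 5594 x -12.0 19.0 y [-55.2  55.3]
-60 11112 x -12.0 26.0 y [-51.3  51.7]
-50 6355 x -9.0 38.0 y [-44.   43.6]
-40 2581 x -11.0 40.0 y [-30.5  31.3]
-30 781 x -19.0 13.0 y [-31.5  32.5]
-20 441 x -28.0 13.0 y [-31.4  32.4]
-10 88 x -36.0 13.0 y [-29.6  30.6]
0 70 x -45.0 -33.0 y [-13.2  13.1]
```

```bash
cat >> grip.py <<'E'
import sys
c=sys.argv[1] if len(sys.argv)>1 else 'r'
h=hsv[...,0].astype(int);mm={'r':(h<6)|(h>174),'g':(h>45)&(h<85),'b':(h>108)&(h<130)}[c]&(hsv[...,1]>130)&(hsv[...,2]>50)
Q=((P-s["position"])@M*1000)[mm];Q=Q[(abs(Q[:,1])<22)&(Q[:,2]>-60)&(Q[:,2]<0)]
print('cap pts',len(Q),'med',np.median(Q,0).round(1),'min',np.percentile(Q,1,axis=0).round(1),'max',np.percentile(Q,99,axis=0).round(1))
# flat end plane: fit with RANSAC-ish using points of high normal agreement
best=None;rng=np.random.default_rng(0)
for _ in range(300):
    a=Q[rng.choice(len(Q),3,False)];n=np.cross(a[1]-a[0],a[2]-a[0]);L_=np.linalg.norm(n)
    if L_<20: continue
    n/=L_;k=abs((Q-a[0])@n)<1
    if best is None or k.sum()>best.sum(): best=k
E_=Q[best];ctr=E_.mean(0);n=np.linalg.svd(E_-ctr)[2][2];n*=np.sign(n[0]);print('end plane',len(E_),'normal',n.round(3),'ctr',((np.percentile(E_,1,axis=0)+np.percentile(E_,99,axis=0))/2).round(1),ctr.round(1))
E
python3 grip.py r | tail -2
python3 - <<'E'
from h import *
W=dict(np.load("w2.npz"));P=cloud(W);y=np.radians(4);R=np.array([[np.cos(y),np.sin(y),0],[-np.sin(y),np.cos(y),0],[0,0,1]])
D=(P-np.array([.57975,-.14745,0]))@R.T*1000
for v in (90,130,160,190):
    print(v,[(u,*(int(t) if t==t else None for t in D[v,u])) for u in range(240,268,2)])
E
```

```text
cap pts 8415 med [ 25.1   0.1 -47.3] min [ 10.5 -15.8 -56.5] max [ 38.1  15.8 -36.3]
end plane 7238 normal [ 0.638 -0.001 -0.77 ] ctr [ 26.    0.1 -46.4] [ 25.7   0.1 -46.9]
90 [(240, -146, 163, 0), (242, -124, 160, 91), (244, -122, 160, 92), (246, -120, 160, 91), (248, -118, 161, 90), (250, -117, 161, 82), (252, -118, 161, 67), (254, -118, 162, 55), (256, -117, 162, 43), (258, -117, 162, 27), (260, -117, 163, 14), (262, -114, 163, 13), (264, -112, 163, 12), (266, -109, 163, 12)]
130 [(240, -130, 117, 86), (242, -127, 118, 87), (244, -125, 118, 91), (246, -122, 118, 92), (248, -120, 118, 92), (250, -118, 118, 90), (252, -118, 117, 78), (254, -118, 116, 66), (256, -118, 115, 53), (258, -116, 115, 51), (260, -113, 114, 49), (262, -111, 114, 49), (264, -108, 114, 48), (266, -106, 115, 50)]
160 [(240, -132, 83, 87), (242, -130, 83, 87), (244, -127, 83, 86), (246, -124, 84, 91), (248, -122, 84, 91), (250, -120, 84, 91), (252, -118, 83, 86), (254, -118, 81, 75), (256, -118, 79, 60), (258, -118, 76, 45), (260, -117, 74, 36), (262, -115, 74, 35), (264, -112, 74, 35), (266, -109, 74, 34)]
190 [(240, -155, 23, -1), (242, -152, 23, 0), (244, -149, 23, 0), (246, -146, 23, -1), (248, -124, 48, 92), (250, -121, 48, 92), (252, -119, 48, 90), (254, -118, 46, 82), (256, -119, 42, 68), (258, -118, 38, 54), (260, -118, 34, 40), (262, -118, 29, 22), (264, -116, 28, 18), (266, None, None, None)]
```

Cap offset in the hand is as predicted. The panel's inner face is 48 mm from pocket 1's middle, and the gripper outline below the panel top is about 45.5 mm, so I'll aim 1 mm inward and release with a small opening. Computing waypoints.

```bash
cat > wp.py <<'E'
import sys,json,numpy as np
from rig import manip
from scipy.spatial.transform import Rotation as R
# args: x'(mm) bx bz axisoff wps [[s,h,phi],...]
x,bx,bz,off=map(float,sys.argv[1:5]);W=json.loads(sys.argv[5])
st=manip.get_state();q=st["ee_rot"];M=R.from_quat(q[[1,2,3,0]]).as_matrix();y=np.radians(4)
f=np.array([-np.sin(y),np.cos(y),0]);g=np.array([np.cos(y),np.sin(y),0]);k=np.array([0,0,1.])
a=np.radians(20);home=np.array([34.6,41.1]);d=np.array([np.cos(a),np.sin(a)]);n=np.array([-np.sin(a),np.cos(a)])
for s,h,phi in W:
    b=home+s*d+(h-19)*n; ps=np.radians(20+phi-off)
    Z=np.array([np.cos(ps),np.sin(ps)]);X=np.array([-np.sin(ps),np.cos(ps)])
    t=b-bx*X-bz*Z
    p=np.array([.57975,-.14745,0])+(x*g+t[0]*f+t[1]*k)/1000
    zt=Z[0]*f+Z[1]*k;D=np.stack([np.cross(g,zt),g,zt],1)
    print((s,h,phi),'tcp',p.round(4),'shift cm',((p-st["position"])*100).round(2),'turn',np.degrees(R.from_matrix(D@M.T).as_rotvec()).round(1))
E
python3 wp.py -69 -44 39 140.35 '[[14,75,20],[12,45,20],[10,22,20],[-6,20,20],[-6,19.5,10],[-6,19,0],[-1,19,0]]'
```

```text
(14, 75, 20) tcp [ 0.5054 -0.0736  0.129 ] shift cm [-6.   16.33 -3.77] turn [-50.1  -3.4   0.1]
(12, 45, 20) tcp [ 0.5048 -0.0652  0.1001] shift cm [-6.06 17.17 -6.66] turn [-50.1  -3.4   0.1]
(10, 22, 20) tcp [ 0.5044 -0.0592  0.0778] shift cm [-6.1  17.76 -8.89] turn [-50.1  -3.4   0.1]
(-6, 20, 20) tcp [ 0.5054 -0.0735  0.0704] shift cm [-6.   16.33 -9.62] turn [-50.1  -3.4   0.1]
(-6, 19.5, 10) tcp [ 0.5051 -0.0689  0.0608] shift cm [ -6.03  16.8  -10.59] turn [-60.1  -4.1   0. ]
(-6, 19, 0) tcp [ 0.5049 -0.0658  0.0505] shift cm [ -6.05  17.1  -11.62] turn [-70.1  -4.8   0. ]
(-1, 19, 0) tcp [ 0.5045 -0.0611  0.0522] shift cm [ -6.09  17.57 -11.45] turn [-70.1  -4.8   0. ]
```

```bash
python3 -m pendant '[{"tx":-2,"ty":2,"tz":5,"ax":-10,"ay":-0.7,"az":0,"jaw":-1},{"tx":-6,"ty":8,"tz":5,"ax":-20,"ay":-1.4,"az":0,"jaw":-1},{"tx":-6,"ty":13,"tz":5,"ax":-30,"ay":-2.1,"az":0,"jaw":-1},{"tx":-6,"ty":16.3,"tz":4,"ax":-40,"ay":-2.8,"az":0,"jaw":-1},{"tx":-6,"ty":16.3,"tz":2,"ax":-50.1,"ay":-3.4,"az":0,"jaw":-1},{"tx":-6,"ty":16.3,"tz":-2,"ax":-50.1,"ay":-3.4,"az":0.1,"jaw":-1},{"tx":-6,"ty":16.3,"tz":-2,"ax":-50.1,"ay":-3.4,"az":0.1,"jaw":-1},{"tx":-6,"ty":16.3,"tz":-2,"ax":-50.1,"ay":-3.4,"az":0.1,"jaw":-1}]'; python3 st.py
python3 grip.py r|tail -1;python3 wp.py -69 -44 39 140.35 '[[12,45,20],[10,22,20],[-6,20,20],[-6,19.5,10],[-6,19,0],[-1,19,0]]'
```

```text
clock: 5.4
position: [0.5057, -0.0741, 0.1467]
ee_rot: [0.065, 0.679, 0.728, -0.061]
contact_force: [0.6, -0.1, -0.4]
width: 0.0371
gripper_force: 45.5
t 5.4 q [-0.16  0.24  1.8  -0.2   1.07 -0.14] pos [ 0.5057 -0.0741  0.1467] drawer xyz -0.0688 0.0784 0.1467 
 pitch -100.21 z_t.g -0.001 yaw y_t 3.99 y_t z -0.001 w 0.0371 gf 45.5 F [ 0.6 -0.1 -0.4]
end plane 7231 normal [ 0.64   0.004 -0.768] ctr [ 26.9  -1.  -44.4] [ 26.6  -1.  -44.9]
(12, 45, 20) tcp [ 0.5048 -0.0652  0.1001] shift cm [-0.14  0.92 -4.73] turn [-0.1  0.   0. ]
(10, 22, 20) tcp [ 0.5044 -0.0592  0.0778] shift cm [-0.19  1.52 -6.96] turn [-0.1  0.   0. ]
(-6, 20, 20) tcp [ 0.5054 -0.0735  0.0704] shift cm [-0.08  0.09 -7.69] turn [-0.1  0.   0. ]
(-6, 19.5, 10) tcp [ 0.5051 -0.0689  0.0608] shift cm [-0.12  0.56 -8.66] turn [-10.1  -0.7   0. ]
(-6, 19, 0) tcp [ 0.5049 -0.0658  0.0505] shift cm [-0.14  0.86 -9.69] turn [-20.1  -1.4   0. ]
(-1, 19, 0) tcp [ 0.5045 -0.0611  0.0522] shift cm [-0.17  1.33 -9.52] turn [-20.1  -1.4   0. ]
```

```bash
python3 -m pendant '[{"tx":-0.1,"ty":0.9,"tz":-3,"ax":0,"ay":0,"az":0,"jaw":-1},{"tx":-0.2,"ty":1.3,"tz":-5.5,"ax":0,"ay":0,"az":0,"jaw":-1},{"tx":-0.2,"ty":1.5,"tz":-6.9,"ax":0,"ay":0,"az":0,"jaw":-1},{"tx":-0.2,"ty":1.5,"tz":-6.9,"ax":0,"ay":0,"az":0,"jaw":-1}]'; python3 st.py|tail -1
python3 -m pendant '[{"tx":0.05,"ty":-0.7,"tz":-0.35,"ax":0,"ay":0,"az":0,"jaw":-1},{"tx":0.1,"ty":-1.4,"tz":-0.7,"ax":0,"ay":0,"az":0,"jaw":-1},{"tx":0.1,"ty":-1.4,"tz":-0.7,"ax":0,"ay":0,"az":0,"jaw":-1}]'; python3 st.py
python3 wp.py -69 -44 39 140.35 '[[-6,20,20],[-6,19.5,10],[-6,19,0],[-1,19,0]]'
```

```text
clock: 5.95
position: [0.5036, -0.0591, 0.0777]
ee_rot: [0.065, 0.679, 0.728, -0.061]
contact_force: [0.4, -0.1, -0.9]
width: 0.0369
gripper_force: 45.5
 pitch -100.22 z_t.g -0.001 yaw y_t 3.98 y_t z -0.001 w 0.0369 gf 45.5 F [ 0.4 -0.1 -0.9]
clock: 6.32
position: [0.5055, -0.0732, 0.0718]
ee_rot: [0.066, 0.679, 0.728, -0.06]
contact_force: [-0.6, 2.8, 4.9]
width: 0.0367
gripper_force: 45.8
t 6.33 q [-0.16  0.32  1.9  -0.23  0.89 -0.09] pos [ 0.5055 -0.0732  0.0718] drawer xyz -0.0689 0.0792 0.0718 
 pitch -100.25 z_t.g 0.002 yaw y_t 3.99 y_t z 0.002 w 0.0367 gf 45.8 F [-0.6  2.8  4.9]
(-6, 20, 20) tcp [ 0.5054 -0.0735  0.0704] shift cm [-0.01 -0.03 -0.13] turn [-0.1  0.1  0. ]
(-6, 19.5, 10) tcp [ 0.5051 -0.0689  0.0608] shift cm [-0.04  0.44 -1.1 ] turn [-10.1  -0.6   0. ]
(-6, 19, 0) tcp [ 0.5049 -0.0658  0.0505] shift cm [-0.06  0.74 -2.13] turn [-20.1  -1.3  -0. ]
(-1, 19, 0) tcp [ 0.5045 -0.0611  0.0522] shift cm [-0.09  1.21 -1.96] turn [-20.1  -1.3  -0. ]
```

```bash
python3 -m pendant '[{"tx":0,"ty":0.15,"tz":-0.45,"ax":-5,"ay":-0.3,"az":0,"jaw":-1},{"tx":0,"ty":0.32,"tz":-0.95,"ax":-10,"ay":-0.6,"az":0,"jaw":-1},{"tx":0,"ty":0.32,"tz":-0.95,"ax":-10,"ay":-0.6,"az":0,"jaw":-1}]'; python3 st.py|tail -1
python3 wp.py -69 -44 39 140.35 '[[-6,19.5,5],[-6,19,0],[-1,19,0]]'
```

```text
clock: 6.7
position: [0.5048, -0.0677, 0.061]
ee_rot: [0.128, 0.67, 0.721, -0.12]
contact_force: [0.6, 3.2, 1.0]
width: 0.0366
gripper_force: 45.9
 pitch -110.2 z_t.g -0.001 yaw y_t 4.17 y_t z -0.002 w 0.0366 gf 45.9 F [0.6 3.2 1. ]
(-6, 19.5, 5) tcp [ 0.505  -0.0672  0.0559] shift cm [ 0.02  0.05 -0.51] turn [-5.1 -0.5 -0.2]
(-6, 19, 0) tcp [ 0.5049 -0.0658  0.0505] shift cm [ 0.01  0.19 -1.05] turn [-10.1  -0.8  -0.2]
(-1, 19, 0) tcp [ 0.5045 -0.0611  0.0522] shift cm [-0.02  0.65 -0.88] turn [-10.1  -0.8  -0.2]
```

```bash
python3 -m pendant '[{"tx":0,"ty":-0.28,"tz":-0.08,"ax":0,"ay":0,"az":0,"jaw":-1},{"tx":0,"ty":-0.25,"tz":-0.55,"ax":-5,"ay":-0.4,"az":-0.2,"jaw":-1},{"tx":0,"ty":-0.1,"tz":-1.05,"ax":-10.1,"ay":-0.7,"az":-0.2,"jaw":-1},{"tx":0,"ty":-0.1,"tz":-1.05,"ax":-10.1,"ay":-0.7,"az":-0.2,"jaw":-1},{"tx":0,"ty":-0.1,"tz":-1.05,"ax":-10.1,"ay":-0.7,"az":-0.2,"jaw":-1}]'; python3 st.py|tail -1
python3 wp.py -69 -44 39 140.35 '[[-9,19,0],[-6,19,0],[-1,19,0]]'
python3 - <<'E'
from rig import manip
import cv2,numpy as np
a=manip.get_image("wrist")["pixels"];b=manip.get_image("side")["pixels"][170:270,240:380]
cv2.imwrite("pics/p1.png",np.hstack([cv2.resize(a,(480,300)),cv2.resize(b,(320,300))]))
E
```

```text
clock: 7.32
position: [0.5064, -0.0695, 0.0506]
ee_rot: [0.191, 0.66, 0.705, -0.177]
contact_force: [2.2, 6.3, -1.2]
width: 0.0371
gripper_force: 47.1
 pitch -120.19 z_t.g -0.0 yaw y_t 3.83 y_t z 0.002 w 0.0371 gf 47.1 F [ 2.2  6.3 -1.2]
(-9, 19, 0) tcp [ 0.5051 -0.0686  0.0494] shift cm [-0.13  0.08 -0.12] turn [-0.2  0.1  0.2]
(-6, 19, 0) tcp [ 0.5049 -0.0658  0.0505] shift cm [-0.15  0.36 -0.02] turn [-0.2  0.1  0.2]
(-1, 19, 0) tcp [ 0.5045 -0.0611  0.0522] shift cm [-0.19  0.83  0.16] turn [-0.2  0.1  0.2]
```

View pics/p1.png

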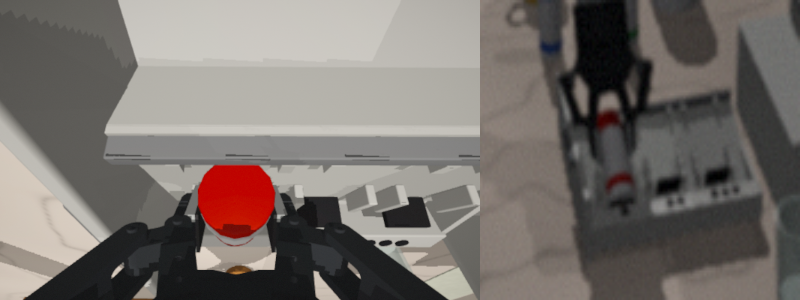

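The pushed-down red cap (235,200) lies inside the lip line (v≈155). I'll check the cap end in drawer coordinates.

```bash
cat > cap.py <<'E'
from h import *
from rig import manip
import sys
W=manip.get_image(sys.argv[2] if len(sys.argv)>2 else "wrist");c=sys.argv[1];P=cloud(W);y=np.radians(4);R=np.array([[np.cos(y),np.sin(y),0],[-np.sin(y),np.cos(y),0],[0,0,1]])
D=(P-np.array([.57975,-.14745,0]))@R.T*1000
hsv=cv2.cvtColor(W["pixels"],cv2.COLOR_BGR2HSV);h=hsv[...,0].astype(int);mm={'r':(h<6)|(h>174),'g':(h>45)&(h<85),'b':(h>108)&(h<130)}[c]&(hsv[...,1]>130)&(hsv[...,2]>50)
Q=D[mm];Q=Q[(abs(Q[:,0])<110)&(Q[:,1]>85)&(Q[:,1]<180)&(Q[:,2]>50)]
best=None;rng=np.random.default_rng(0)
for _ in range(300):
    a=Q[rng.choice(len(Q),3,False)];n=np.cross(a[1]-a[0],a[2]-a[0]);l=np.linalg.norm(n)
    if l<10: continue
    n/=l;k=abs((Q-a[0])@n)<1.2
    if best is None or k.sum()>best.sum(): best=k
E=Q[best];n=np.linalg.svd(E-E.mean(0))[2][2];n*=np.sign(n[1]) 
lo,hi=np.percentile(E,1,axis=0),np.percentile(E,99,axis=0)
print(len(Q),len(E),'end ctr',((lo+hi)/2).round(1),'lo',lo.round(1),'hi',hi.round(1),'normal',n.round(3),'home',(138.0,78.7))
E
python3 cap.py r
```

```text
8129 7403 end ctr [-68.2 128.5  77.6] lo [-83.9 123.2  64. ] hi [-52.5 133.7  91.3] normal [0.003 0.939 0.344] home (138.0, 78.7)
```

```bash
python3 -m pendant '[{"tx":-0.1,"ty":0.1,"tz":-0.25,"ax":0,"ay":0,"az":0,"jaw":-1},{"tx":-0.1,"ty":0.1,"tz":-0.25,"ax":0,"ay":0,"az":0,"jaw":-1},{"tx":-0.15,"ty":0.5,"tz":-0.1,"ax":0,"ay":0,"az":0,"jaw":-1},{"tx":-0.15,"ty":0.85,"tz":0.0,"ax":0,"ay":0,"az":0,"jaw":-1},{"tx":-0.15,"ty":0.85,"tz":0.0,"ax":0,"ay":0,"az":0,"jaw":-1}]'; python3 st.py; python3 cap.py r
```

```text
clock: 8.1
position: [0.5044, -0.0625, 0.0522]
ee_rot: [0.192, 0.659, 0.705, -0.179]
contact_force: [2.2, 0.4, 7.8]
width: 0.0364
gripper_force: 47.4
t 8.1 q [ 0.11  0.42  1.96 -0.69  0.91  0.51] pos [ 0.5044 -0.0625  0.0522] drawer xyz -0.0693 0.09 0.0522 
 pitch -120.47 z_t.g -0.001 yaw y_t 3.86 y_t z -0.0 w 0.0364 gf 47.4 F [2.2 0.4 7.8]
7382 6736 end ctr [-69.7 135.1  80.7] lo [-85.5 130.4  68.7] hi [-53.9 139.8  92.7] normal [0.005 0.938 0.345] home (138.0, 78.7)
```

Floor contact is reached, and the cap's lower part is now hidden behind the lip. Releasing with a small opening, then retracting along the tool axis.

```bash
python3 -m pendant '[{"tx":0,"ty":0,"tz":0,"ax":0,"ay":0,"az":0,"jaw":0.02},{"tx":0,"ty":0,"tz":0,"ax":0,"ay":0,"az":0,"jaw":0.02},{"tx":0,"ty":0,"tz":0,"ax":0,"ay":0,"az":0,"jaw":0.02}]'; python3 st.py|tail -1; python3 -m pendant '[{"tx":0,"ty":1.0,"tz":1.8,"ax":0,"ay":0,"az":0,"jaw":0.02},{"tx":-0.1,"ty":2.5,"tz":4.3,"ax":0,"ay":0,"az":0,"jaw":0.02},{"tx":-0.3,"ty":5,"tz":8.7,"ax":0,"ay":0,"az":0,"jaw":0.4},{"tx":-0.3,"ty":5,"tz":12,"ax":0,"ay":0,"az":0,"jaw":0.4},{"tx":-0.3,"ty":5,"tz":12,"ax":0,"ay":0,"az":0,"jaw":0.4}]'; python3 st.py;  python3 cap.py r; python3 cap.py r top
```

```text
clock: 8.52
position: [0.5027, -0.0619, 0.0506]
ee_rot: [0.19, 0.659, 0.705, -0.18]
contact_force: [2.0, -1.0, 1.6]
width: 0.0432
gripper_force: 0.0
 pitch -120.37 z_t.g -0.004 yaw y_t 3.79 y_t z -0.003 w 0.0432 gf 0.0 F [ 2.  -1.   1.6]
clock: 9.15
position: [0.5001, -0.0113, 0.1723]
ee_rot: [0.191, 0.66, 0.705, -0.179]
contact_force: [0.7, 0.0, -0.5]
width: 0.0594
gripper_force: 0.0
t 9.15 q [ 0.2   0.28  1.79 -0.56  1.21  0.38] pos [ 0.5001 -0.0113  0.1723] drawer xyz -0.07 0.1414 0.1723 
 pitch -120.32 z_t.g -0.002 yaw y_t 3.78 y_t z 0.0 w 0.0594 gf 0.0 F [ 0.7  0.  -0.5]
1976 1365 end ctr [-73.4 136.6  81.4] lo [-89.1 132.   69.4] hi [-57.7 141.2  93.4] normal [0.011 0.941 0.338] home (138.0, 78.7)
89 27 end ctr [-74.2 124.6  89.3] lo [-88.  112.4  86.8] hi [-60.4 136.9  91.9] normal [ 0.11   0.05  -0.993] home (138.0, 78.7)
```

Red is at home in pocket 1, with its cap end at y'≈138 and z≈77. x' reads a few mm lower, so the drawer may have shifted slightly; I'll re-measure from above.

```bash
python3 -m pendant '[{"tx":2,"ty":-1,"tz":5,"ax":10,"ay":0.7,"az":0,"jaw":0.4},{"tx":4,"ty":-3,"tz":11,"ax":20,"ay":1.4,"az":0,"jaw":0.4},{"tx":4,"ty":-3,"tz":15,"ax":30.3,"ay":2.1,"az":0,"jaw":0.4},{"tx":4,"ty":-3,"tz":15,"ax":30.3,"ay":2.1,"az":0,"jaw":0.4},{"tx":4,"ty":-3,"tz":15,"ax":30.3,"ay":2.1,"az":0,"jaw":0.4}]'
python3 st.py|head -1
cat > dots.py <<'E'
from h import *
from rig import manip
W=manip.get_image("wrist");P=cloud(W);im=W["pixels"];np.savez("wl.npz",**W)
y=np.radians(4);R=np.array([[np.cos(y),np.sin(y),0],[-np.sin(y),np.cos(y),0],[0,0,1]])
D=(P-np.array([.57975,-.14745,0]))@R.T*1000
m=(im.max(2)<45).astype(np.uint8);n,l,st,c=cv2.connectedComponentsWithStats(m)
for k in range(1,n):
    q=np.nanmedian(D[l==k],0)
    if 10<st[k][4]<400 and abs(q[0])<110 and -30<q[1]<60 and 20<q[2]<60: print(st[k],q.round(1))
E
python3 dots.py; python3 cap.py r
python3 - <<'E'
from h import *
cv2.imwrite("pics/w3.png",np.load("wl.npz")["pixels"])
E
```

```text
clock: 9.88
position: [0.5387, -0.042, 0.3182]
ee_rot: [-0.003, 0.683, 0.73, -0.003]
contact_force: [0.1, 0.3, -0.6]
width: 0.0597
gripper_force: 0.0
t 9.88 q [-0.21  0.19  1.41 -0.    1.55 -0.27] pos [ 0.5387 -0.042   0.3182] drawer xyz -0.0336 0.108 0.3182 
[324 205  25  12 289] [-7.2 41.9 40.9]
[374 205  27  13 309] [62.6 41.4 41.3]
[282 238   6   6  29] [-77.2   0.8  46. ]
[327 238   7   6  30] [-14.8  -0.5  46.4]
[338 238   6   6  30] [ 0.2  0.1 46.3]
[373 238   6   7  31] [47.3 -0.5 46.3]
[383 238   7   7  33] [62.4 -0.3 46.4]
[394 239   7   6  32] [77.4 -0.9 46.2]
754 305 end ctr [-72.7 136.1  81.5] lo [-88.3 131.2  68.8] hi [-57.1 140.9  94.2] normal [0.009 0.934 0.357] home (138.0, 78.7)
```

View pics/w3.png

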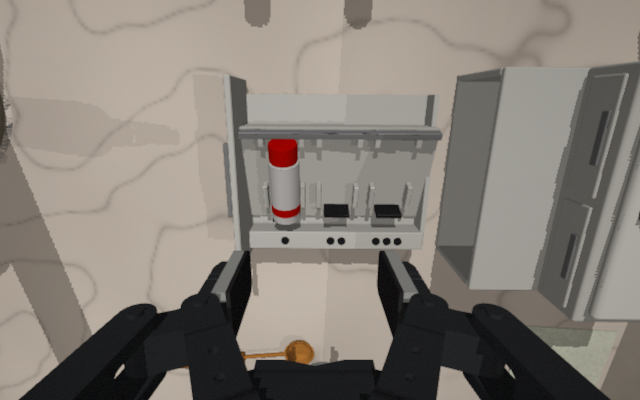

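Red lies properly home, and the drawer slid 7 mm outward (dots now x' = -77.2/-7.3/62.4), so I use those values. Going to the green tube.

```bash
python3 -m pendant '[{"tx":2,"ty":6,"tz":-2,"ax":10,"ay":0.7,"az":0.2,"jaw":0.4},{"tx":3.8,"ty":12,"tz":-4,"ax":20,"ay":1.4,"az":0.2,"jaw":0.4},{"tx":3.8,"ty":18,"tz":-8,"ax":30,"ay":2.1,"az":0.2,"jaw":0.4},{"tx":3.8,"ty":23,"tz":-14,"ax":40,"ay":2.8,"az":0.2,"jaw":0.4},{"tx":3.8,"ty":23.5,"tz":-18,"ax":40,"ay":2.8,"az":0.2,"jaw":0.4},{"tx":3.8,"ty":23.5,"tz":-18,"ax":40,"ay":2.8,"az":0.2,"jaw":0.4},{"tx":3.8,"ty":23.5,"tz":-18,"ax":40,"ay":2.8,"az":0.2,"jaw":0.4}]'; python3 st.py
cat > std.py <<'E'
from h import *
from rig import manip
import sys
c=sys.argv[1];W=manip.get_image("wrist");P=cloud(W);hsv=cv2.cvtColor(W["pixels"],cv2.COLOR_BGR2HSV);h=hsv[...,0].astype(int)
mm={'r':(h<6)|(h>174),'g':(h>45)&(h<85),'b':(h>108)&(h<130)}[c]&(hsv[...,1]>130)&(hsv[...,2]>50)
Q=P[mm];Q=Q[(Q[:,2]>.105)&(Q[:,2]<.118)]
n,l,st,ce=cv2.connectedComponentsWithStats(mm.astype(np.uint8));print([(s[4],*ce[i].round()) for i,s in enumerate(st) if i and s[4]>60])
lo,hi=np.percentile(Q,1,axis=0),np.percentile(Q,99,axis=0);print(len(Q),((lo+hi)/2).round(4),(hi-lo).round(4),Q.mean(0).round(4))
E
python3 std.py g
```

```text
clock: 10.85
position: [0.5776, 0.1945, 0.141]
ee_rot: [-0.253, 0.639, 0.688, 0.232]
contact_force: [0.6, 0.1, 0.4]
width: 0.0599
gripper_force: 0.0
t 10.85 q [-0.18  0.45  1.7   0.71  1.28 -0.57] pos [0.5776 0.1945 0.141 ] drawer xyz 0.0217 0.3412 0.141 
 pitch -49.87 z_t.g -0.006 yaw y_t 4.34 y_t z -0.003 w 0.0599 gf 0.0 F [0.6 0.1 0.4]
[(np.int32(2388), np.float64(315.0), np.float64(188.0)), (np.int32(101), np.float64(315.0), np.float64(244.0))]
2006 [0.5726 0.2539 0.1078] [0.0313 0.0321 0.0044] [0.5727 0.2531 0.1086]
```

```bash
python3 -m pendant '[{"tx":-0.3,"ty":2.3,"tz":-2.8,"ax":0,"ay":0,"az":-0.3,"jaw":0.4},{"tx":-0.5,"ty":4.6,"tz":-5.5,"ax":0,"ay":0,"az":-0.3,"jaw":0.4},{"tx":-0.55,"ty":6.8,"tz":-8.15,"ax":0,"ay":0,"az":-0.3,"jaw":0.4},{"tx":-0.55,"ty":6.8,"tz":-8.15,"ax":0,"ay":0,"az":-0.3,"jaw":0.4},{"tx":-0.55,"ty":6.8,"tz":-8.15,"ax":0,"ay":0,"az":-0.3,"jaw":-1},{"tx":-0.55,"ty":6.8,"tz":-8.15,"ax":0,"ay":0,"az":-0.3,"jaw":-1},{"tx":-0.55,"ty":6.8,"tz":-8.15,"ax":0,"ay":0,"az":-0.3,"jaw":-1},{"tx":-0.55,"ty":6.8,"tz":-8.15,"ax":0,"ay":0,"az":-0.3,"jaw":-1}]'; python3 st.py; python3 -m pendant '[{"tx":0,"ty":0,"tz":5,"ax":0,"ay":0,"az":0,"jaw":-1},{"tx":0,"ty":0,"tz":11,"ax":0,"ay":0,"az":0,"jaw":-1},{"tx":0,"ty":0,"tz":13,"ax":0,"ay":0,"az":0,"jaw":-1},{"tx":0,"ty":0,"tz":13,"ax":0,"ay":0,"az":0,"jaw":-1}]' ; python3 grip.py g|tail -2; python3 wp.py -7 -44 39 140.35 '[[14,75,20]]'
```

```text
clock: 11.9
position: [0.5741, 0.2608, 0.0615]
ee_rot: [-0.251, 0.641, 0.686, 0.235]
contact_force: [0.3, -2.5, 6.4]
width: 0.0365
gripper_force: 44.6
t 11.9 q [-0.07  0.54  1.8   0.81  1.09 -0.64] pos [0.5741 0.2608 0.0615] drawer xyz 0.0229 0.4077 0.0615 
 pitch -49.83 z_t.g 0.003 yaw y_t 3.84 y_t z 0.001 w 0.0365 gf 44.6 F [ 0.3 -2.5  6.4]
clock: 12.4
position: [0.5731, 0.2606, 0.1903]
ee_rot: [-0.25, 0.641, 0.687, 0.234]
contact_force: [-1.0, 0.3, -2.4]
width: 0.0366
gripper_force: 45.7
cap pts 7738 med [ 26.2   0.4 -42.1] min [  7.9 -15.1 -51.2] max [ 39.2  16.3 -30.8]
end plane 6541 normal [ 0.643  0.009 -0.766] ctr [ 27.2   0.6 -41. ] [ 26.9   0.7 -41.5]
(14, 75, 20) tcp [ 0.5673 -0.0692  0.129 ] shift cm [ -0.48 -32.98  -5.95] turn [-50.2  -3.6   0.1]
```

```bash
python3 -m pendant '[{"tx":0,"ty":-6,"tz":2,"ax":-10,"ay":-0.7,"az":0,"jaw":-1},{"tx":-0.2,"ty":-12,"tz":2,"ax":-20,"ay":-1.4,"az":0,"jaw":-1},{"tx":-0.3,"ty":-18,"tz":2,"ax":-30,"ay":-2.1,"az":0,"jaw":-1},{"tx":-0.5,"ty":-24,"tz":2,"ax":-40,"ay":-2.8,"az":0,"jaw":-1},{"tx":-0.5,"ty":-30,"tz":1,"ax":-50.2,"ay":-3.5,"az":0.1,"jaw":-1},{"tx":-0.5,"ty":-33,"tz":-3,"ax":-50.2,"ay":-3.5,"az":0.1,"jaw":-1},{"tx":-0.5,"ty":-33,"tz":-4,"ax":-50.2,"ay":-3.5,"az":0.1,"jaw":-1},{"tx":-0.5,"ty":-33,"tz":-4,"ax":-50.2,"ay":-3.5,"az":0.1,"jaw":-1},{"tx":-0.5,"ty":-33,"tz":-4,"ax":-50.2,"ay":-3.5,"az":0.1,"jaw":-1}]'; python3 st.py
python3 grip.py g|tail -1;python3 cap.py g;python3 wp.py -7 -44 42 140.2 '[[12,45,20],[10,22,20],[-7,20,20],[-9,20,10],[-9,19,0],[-1,19,0]]'
```

```text
clock: 13.58
position: [0.5681, -0.0682, 0.1496]
ee_rot: [0.065, 0.68, 0.728, -0.061]
contact_force: [1.2, -0.7, -1.9]
width: 0.0369
gripper_force: 45.8
t 13.57 q [-0.13  0.32  1.67 -0.19  1.13 -0.12] pos [ 0.5681 -0.0682  0.1496] drawer xyz -0.0061 0.0798 0.1496 
 pitch -100.19 z_t.g -0.001 yaw y_t 3.95 y_t z -0.001 w 0.0369 gf 45.8 F [ 1.2 -0.7 -1.9]
end plane 6576 normal [ 0.644  0.021 -0.765] ctr [ 27.4  -0.2 -39.5] [ 27.1  -0.2 -40. ]
7727 7024 end ctr [ -6.  113.7 184.5] lo [-21.6 103.4 172.3] hi [  9.6 123.9 196.6] normal [0.015 0.767 0.642] home (138.0, 78.7)
(12, 45, 20) tcp [ 0.5666 -0.0604  0.1032] shift cm [-0.16  0.78 -4.71] turn [0. 0. 0.]
(10, 22, 20) tcp [ 0.5662 -0.0545  0.0809] shift cm [-0.21  1.38 -6.93] turn [0. 0. 0.]
(-7, 20, 20) tcp [ 0.5673 -0.0697  0.0732] shift cm [-0.1  -0.14 -7.7 ] turn [0. 0. 0.]
(-9, 20, 10) tcp [ 0.5671 -0.0665  0.0632] shift cm [-0.12  0.17 -8.7 ] turn [-10.   -0.7   0. ]
(-9, 19, 0) tcp [ 0.5668 -0.0628  0.0522] shift cm [-0.15  0.54 -9.8 ] turn [-19.9  -1.4   0. ]
(-1, 19, 0) tcp [ 0.5663 -0.0553  0.0549] shift cm [-0.2   1.29 -9.53] turn [-19.9  -1.4   0. ]
```

```bash
python3 -m pendant '[{"tx":-0.15,"ty":0.8,"tz":-2.5,"ax":0,"ay":0,"az":0,"jaw":-1},{"tx":-0.2,"ty":1.2,"tz":-5,"ax":0,"ay":0,"az":0,"jaw":-1},{"tx":-0.2,"ty":1.4,"tz":-6.8,"ax":0,"ay":0,"az":0,"jaw":-1},{"tx":-0.2,"ty":1.4,"tz":-6.8,"ax":0,"ay":0,"az":0,"jaw":-1},{"tx":-0.15,"ty":0.6,"tz":-7.2,"ax":0,"ay":0,"az":0,"jaw":-1},{"tx":-0.1,"ty":-0.15,"tz":-7.55,"ax":0,"ay":0,"az":0,"jaw":-1},{"tx":-0.1,"ty":-0.15,"tz":-7.55,"ax":0,"ay":0,"az":0,"jaw":-1}]'; python3 st.py;python3 wp.py -7 -44 43 140.2 '[[-7,20,20],[-9,20,10],[-9,19,0],[-1,19,0]]'; python3 grip.py g|tail -1
```

```text
clock: 14.55
position: [0.5673, -0.0708, 0.0748]
ee_rot: [0.065, 0.68, 0.728, -0.061]
contact_force: [-1.5, 3.2, 3.1]
width: 0.0366
gripper_force: 46.2
t 14.55 q [-0.13  0.39  1.77 -0.21  0.95 -0.08] pos [ 0.5673 -0.0708  0.0748] drawer xyz -0.0071 0.0773 0.0748 
 pitch -100.21 z_t.g 0.0 yaw y_t 3.86 y_t z 0.001 w 0.0366 gf 46.2 F [-1.5  3.2  3.1]
(-7, 20, 20) tcp [ 0.5673 -0.0695  0.0742] shift cm [-0.    0.13 -0.06] turn [0.  0.  0.1]
(-9, 20, 10) tcp [ 0.5671 -0.0662  0.0641] shift cm [-0.02  0.46 -1.06] turn [-10.   -0.6   0.1]
(-9, 19, 0) tcp [ 0.5668 -0.0623  0.0531] shift cm [-0.05  0.84 -2.17] turn [-19.9  -1.3   0.1]
(-1, 19, 0) tcp [ 0.5663 -0.0548  0.0558] shift cm [-0.1   1.59 -1.9 ] turn [-19.9  -1.3   0.1]
end plane 6520 normal [ 0.647  0.018 -0.763] ctr [ 27.3  -0.1 -39.8] [ 27.   -0.1 -40.2]
```

```bash
python3 -m pendant '[{"tx":0,"ty":0.0,"tz":-0.1,"ax":0,"ay":0,"az":0,"jaw":-1},{"tx":0,"ty":0.2,"tz":-0.55,"ax":-5,"ay":-0.3,"az":0,"jaw":-1},{"tx":0,"ty":0.45,"tz":-1.05,"ax":-10,"ay":-0.6,"az":0,"jaw":-1},{"tx":0,"ty":0.6,"tz":-1.6,"ax":-15,"ay":-1,"az":0.1,"jaw":-1},{"tx":-0.05,"ty":0.85,"tz":-2.15,"ax":-19.9,"ay":-1.3,"az":0.1,"jaw":-1},{"tx":-0.05,"ty":0.85,"tz":-2.15,"ax":-19.9,"ay":-1.3,"az":0.1,"jaw":-1},{"tx":-0.05,"ty":0.85,"tz":-2.15,"ax":-19.9,"ay":-1.3,"az":0.1,"jaw":-1}]'; python3 st.py; python3 cap.py g; python3 dots.py
```

```text
clock: 15.48
position: [0.5678, -0.0619, 0.0545]
ee_rot: [0.192, 0.657, 0.707, -0.178]
contact_force: [-1.8, 4.2, 12.2]
width: 0.0368
gripper_force: 47.2
t 15.47 q [ 0.09  0.48  1.82 -0.66  0.97  0.44] pos [ 0.5678 -0.0619  0.0545] drawer xyz -0.006 0.0862 0.0545 
 pitch -120.32 z_t.g 0.001 yaw y_t 4.13 y_t z 0.0 w 0.0368 gf 47.2 F [-1.8  4.2 12.2]
7204 6496 end ctr [ -6.6 129.4  77.7] lo [-22.3 124.4  64.8] hi [  9.1 134.4  90.6] normal [0.006 0.942 0.337] home (138.0, 78.7)
[296 319  10   5  27] [-17.   -1.3  46.3]
[321 319  11   5  29] [ 2.5 -0.7 46.3]
```

Green is on the floor (F_z 12 N) with its cap 8 mm down-slope of the lip. Sliding up, releasing and retracting.

```bash
python3 -m pendant '[{"tx":0,"ty":0.3,"tz":0.15,"ax":0,"ay":0,"az":0,"jaw":-1},{"tx":-0.05,"ty":0.7,"tz":0.3,"ax":0,"ay":0,"az":0,"jaw":-1},{"tx":-0.05,"ty":0.7,"tz":0.3,"ax":0,"ay":0,"az":0,"jaw":-1},{"tx":-0.05,"ty":0.7,"tz":0.3,"ax":0,"ay":0,"az":0,"jaw":0.08},{"tx":-0.05,"ty":0.7,"tz":0.3,"ax":0,"ay":0,"az":0,"jaw":0.08},{"tx":-0.05,"ty":0.7,"tz":0.3,"ax":0,"ay":0,"az":0,"jaw":0.08}]'; python3 cap.py g; python3 -m pendant '[{"tx":0,"ty":1.0,"tz":1.8,"ax":0,"ay":0,"az":0,"jaw":0.08},{"tx":-0.1,"ty":2.5,"tz":4.3,"ax":0,"ay":0,"az":0,"jaw":0.08},{"tx":-0.3,"ty":5,"tz":8.7,"ax":0,"ay":0,"az":0,"jaw":0.4},{"tx":-0.3,"ty":5,"tz":12,"ax":0,"ay":0,"az":0,"jaw":0.4},{"tx":-0.3,"ty":5,"tz":12,"ax":0,"ay":0,"az":0,"jaw":0.4}]'; python3 st.py;  python3 cap.py g
```

```text
clock: 16.32
position: [0.5651, -0.0549, 0.0548]
ee_rot: [0.189, 0.658, 0.706, -0.179]
contact_force: [0.2, 0.2, 0.8]
width: 0.0463
gripper_force: 0.0
6872 6218 end ctr [ -6.4 135.9  81.5] lo [-22.2 131.2  69.8] hi [  9.4 140.5  93.3] normal [0.007 0.94  0.341] home (138.0, 78.7)
clock: 17.0
position: [0.5641, -0.0043, 0.178]
ee_rot: [0.191, 0.659, 0.706, -0.176]
contact_force: [-0.1, 0.4, -0.6]
width: 0.06
gripper_force: 0.0
t 17.0 q [ 0.19  0.36  1.66 -0.55  1.25  0.33] pos [ 0.5641 -0.0043  0.178 ] drawer xyz -0.0056 0.1439 0.178 
 pitch -120.14 z_t.g 0.003 yaw y_t 4.01 y_t z 0.003 w 0.06 gf 0.0 F [-0.1  0.4 -0.6]
1828 1252 end ctr [ -6.2 135.5  81.8] lo [-22.  130.5  69.8] hi [  9.6 140.5  93.7] normal [0.007 0.934 0.357] home (138.0, 78.7)
```

Green is home with the same readings as red. Going to blue.

```bash
python3 -m pendant '[{"tx":-2,"ty":3,"tz":5,"ax":10,"ay":0.7,"az":0,"jaw":0.4},{"tx":-4,"ty":6,"tz":7,"ax":20,"ay":1.4,"az":0,"jaw":0.4},{"tx":-6,"ty":9,"tz":7,"ax":30,"ay":2.1,"az":0,"jaw":0.4},{"tx":-8,"ty":12,"tz":6,"ax":40,"ay":2.8,"az":0,"jaw":0.4},{"tx":-10,"ty":15,"tz":4,"ax":50,"ay":3.5,"az":0,"jaw":0.4},{"tx":-11.5,"ty":18,"tz":1,"ax":60,"ay":4.2,"az":0,"jaw":0.4},{"tx":-11.5,"ty":19,"tz":-3.5,"ax":70,"ay":4.9,"az":0,"jaw":0.4},{"tx":-11.5,"ty":19,"tz":-3.5,"ax":70,"ay":4.9,"az":0,"jaw":0.4},{"tx":-11.5,"ty":19,"tz":-3.5,"ax":70,"ay":4.9,"az":0,"jaw":0.4},{"tx":-11.5,"ty":19,"tz":-3.5,"ax":70,"ay":4.9,"az":0,"jaw":0.4}]'; python3 st.py;python3 std.py b
```

```text
clock: 18.3
position: [0.4486, 0.1856, 0.1426]
ee_rot: [-0.249, 0.639, 0.689, 0.233]
contact_force: [0.9, -0.5, -0.3]
width: 0.0599
gripper_force: 0.0
t 18.3 q [-0.25  0.29  1.98  0.7   1.22 -0.7 ] pos [0.4486 0.1856 0.1426] drawer xyz -0.1076 0.3414 0.1426 
 pitch -50.12 z_t.g 0.0 yaw y_t 4.23 y_t z 0.004 w 0.0599 gf 0.0 F [ 0.9 -0.5 -0.3]
[]
38 [0.4458 0.248  0.1072] [0.0333 0.0335 0.0042] [0.4501 0.2449 0.1074]
```

```bash
python3 -m pendant '[{"tx":-0.15,"ty":2.3,"tz":-2.8,"ax":0,"ay":0,"az":-0.2,"jaw":0.4},{"tx":-0.3,"ty":4.6,"tz":-5.5,"ax":0,"ay":0,"az":-0.2,"jaw":0.4},{"tx":-0.35,"ty":7,"tz":-8.3,"ax":0,"ay":0,"az":-0.2,"jaw":0.4},{"tx":-0.35,"ty":7,"tz":-8.3,"ax":0,"ay":0,"az":-0.2,"jaw":0.4},{"tx":-0.35,"ty":7,"tz":-8.3,"ax":0,"ay":0,"az":-0.2,"jaw":-1},{"tx":-0.35,"ty":7,"tz":-8.3,"ax":0,"ay":0,"az":-0.2,"jaw":-1},{"tx":-0.35,"ty":7,"tz":-8.3,"ax":0,"ay":0,"az":-0.2,"jaw":-1},{"tx":-0.35,"ty":7,"tz":-8.3,"ax":0,"ay":0,"az":-0.2,"jaw":-1}]'; python3 st.py; python3 -m pendant '[{"tx":0,"ty":0,"tz":5,"ax":0,"ay":0,"az":0,"jaw":-1},{"tx":0,"ty":0,"tz":11,"ax":0,"ay":0,"az":0,"jaw":-1},{"tx":0,"ty":0,"tz":13,"ax":0,"ay":0,"az":0,"jaw":-1},{"tx":0,"ty":0,"tz":13,"ax":0,"ay":0,"az":0,"jaw":-1}]'
python3 - <<'E'
from rig import manip
import cv2,numpy as np
a=manip.get_image("wrist")["pixels"];hs=cv2.cvtColor(a,cv2.COLOR_BGR2HSV);print(hs[230:300:15,314].tolist(),hs[250:280,300:330].reshape(-1,3).min(0),hs[250:280,300:330].reshape(-1,3).max(0))
E
sed -i "s/(h>108)&(h<130)/(h>105)\&(h<132)/; s/(hsv\[...,2\]>50)/(hsv[...,2]>(20 if c=='b' else 50))/" grip.py cap.py std.py; python3 grip.py b|tail -2
```

```text
clock: 19.35
position: [0.4454, 0.2551, 0.059]
ee_rot: [-0.25, 0.641, 0.686, 0.235]
contact_force: [1.0, -1.1, 6.2]
width: 0.0364
gripper_force: 44.9
t 19.35 q [-0.11  0.42  2.09  0.86  0.99 -0.8 ] pos [0.4454 0.2551 0.059 ] drawer xyz -0.1059 0.4109 0.059 
 pitch -49.9 z_t.g 0.003 yaw y_t 3.85 y_t z 0.001 w 0.0364 gf 44.9 F [ 1.  -1.1  6.2]
clock: 19.85
position: [0.445, 0.2545, 0.1887]
ee_rot: [-0.248, 0.641, 0.687, 0.234]
contact_force: [0.2, -0.3, -0.5]
width: 0.0369
gripper_force: 45.7
[[106, 221, 170], [106, 223, 167], [106, 230, 165], [106, 227, 164], [106, 229, 164]] [105 217 163] [107 241 167]
cap pts 8104 med [ 26.   -0.3 -44.2] min [  8.8 -16.3 -53.3] max [ 39.1  15.2 -32.9]
end plane 6925 normal [ 0.644 -0.009 -0.765] ctr [ 27.   -0.5 -43.2] [ 26.7  -0.4 -43.7]
```

```bash
sed -i "s/h>105/h>100/" grip.py cap.py std.py; python3 wp.py 62.8 -44 41 140.2 '[[14,75,20]]'; python3 -m pendant '[{"tx":2,"ty":-5,"tz":2,"ax":-8,"ay":-0.6,"az":0,"jaw":-1},{"tx":5,"ty":-10,"tz":2,"ax":-16,"ay":-1.2,"az":0,"jaw":-1},{"tx":9,"ty":-15,"tz":3,"ax":-24,"ay":-1.7,"az":0,"jaw":-1},{"tx":13,"ty":-20,"tz":3,"ax":-32,"ay":-2.3,"az":0,"jaw":-1},{"tx":16,"ty":-24,"tz":3,"ax":-40,"ay":-2.8,"az":0,"jaw":-1},{"tx":18,"ty":-28,"tz":3,"ax":-50,"ay":-3.5,"az":0,"jaw":-1},{"tx":19.2,"ty":-31,"tz":2,"ax":-50,"ay":-3.5,"az":0.1,"jaw":-1},{"tx":19.2,"ty":-31,"tz":-1,"ax":-50,"ay":-3.5,"az":0.1,"jaw":-1},{"tx":19.2,"ty":-31,"tz":-1,"ax":-50,"ay":-3.5,"az":0.1,"jaw":-1}]'; python3 st.py
python3 grip.py b|tail -1;python3 cap.py b;python3 wp.py 62.5 -44 41 140.2 '[[14,75,20],[12,45,20],[10,22,20],[-7,20,20],[-9,20,10],[-9,19,0],[-1,19,0]]'
```

```text
(14, 75, 20) tcp [ 0.6369 -0.0641  0.1311] shift cm [ 19.34 -31.88  -5.54] turn [-50.   -3.6   0.1]
clock: 21.08
position: [0.633, -0.0546, 0.1721]
ee_rot: [0.06, 0.679, 0.729, -0.063]
contact_force: [0.4, -0.4, -1.2]
width: 0.0367
gripper_force: 45.8
t 21.07 q [-0.1   0.4   1.48 -0.18  1.25 -0.11] pos [ 0.633  -0.0546  0.1721] drawer xyz 0.0596 0.0889 0.1721 
 pitch -99.95 z_t.g -0.012 yaw y_t 3.95 y_t z -0.012 w 0.0367 gf 45.8 F [ 0.4 -0.4 -1.2]
end plane 6920 normal [ 0.645 -0.007 -0.764] ctr [ 28.3  -2.  -40.6] [ 27.9  -2.  -41.1]
8120 7344 end ctr [ 60.2 123.5 211.5] lo [ 44.6 113.3 199.5] hi [ 75.9 133.7 223.5] normal [-0.006  0.767  0.642] home (138.0, 78.7)
(14, 75, 20) tcp [ 0.6366 -0.0641  0.1311] shift cm [ 0.12 -0.94 -4.49] turn [-0.1 -0.2  0. ]
(12, 45, 20) tcp [ 0.636  -0.0558  0.1022] shift cm [ 0.06 -0.11 -7.38] turn [-0.1 -0.2  0. ]
(10, 22, 20) tcp [ 0.6356 -0.0498  0.0799] shift cm [ 0.02  0.49 -9.61] turn [-0.1 -0.2  0. ]
(-7, 20, 20) tcp [ 0.6366 -0.065   0.0722] shift cm [  0.12  -1.03 -10.38] turn [-0.1 -0.2  0. ]
(-9, 20, 10) tcp [ 0.6364 -0.062   0.0622] shift cm [  0.1   -0.73 -11.37] turn [-10.1  -0.9   0. ]
(-9, 19, 0) tcp [ 0.6362 -0.0585  0.0513] shift cm [  0.08  -0.38 -12.47] turn [-20.1  -1.6   0. ]
(-1, 19, 0) tcp [ 0.6357 -0.051   0.0541] shift cm [  0.03   0.37 -12.19] turn [-20.1  -1.6   0. ]
```

```bash
python3 -m pendant '[{"tx":0.1,"ty":-0.8,"tz":-4,"ax":0,"ay":-0.1,"az":0,"jaw":-1},{"tx":0.05,"ty":-0.1,"tz":-7,"ax":0,"ay":-0.1,"az":0,"jaw":-1},{"tx":0,"ty":0.5,"tz":-9.5,"ax":0,"ay":-0.1,"az":0,"jaw":-1},{"tx":0,"ty":0.5,"tz":-9.5,"ax":0,"ay":-0.1,"az":0,"jaw":-1},{"tx":0.05,"ty":-0.3,"tz":-9.9,"ax":0,"ay":-0.1,"az":0,"jaw":-1},{"tx":0.1,"ty":-1.05,"tz":-10.25,"ax":0,"ay":-0.1,"az":0,"jaw":-1},{"tx":0.1,"ty":-1.05,"tz":-10.25,"ax":0,"ay":-0.1,"az":0,"jaw":-1}]'; python3 st.py;python3 wp.py 62.5 -44 42 140.2 '[[-7,20,20],[-9,20,10],[-9,19,0],[-1,19,0]]'; python3 grip.py b|tail -1
```

```text
clock: 22.05
position: [0.6384, -0.066, 0.0764]
ee_rot: [0.066, 0.68, 0.728, -0.059]
contact_force: [0.0, 3.7, 4.4]
width: 0.037
gripper_force: 46.1
t 22.05 q [-0.11  0.48  1.6  -0.2   1.03 -0.08] pos [ 0.6384 -0.066   0.0764] drawer xyz 0.0641 0.0771 0.0764 
 pitch -100.13 z_t.g 0.004 yaw y_t 3.94 y_t z 0.005 w 0.037 gf 46.1 F [0.  3.7 4.4]
(-7, 20, 20) tcp [ 0.6366 -0.0649  0.0732] shift cm [-0.17  0.12 -0.32] turn [-0.1  0.3  0.1]
(-9, 20, 10) tcp [ 0.6364 -0.0617  0.0632] shift cm [-0.2   0.43 -1.32] turn [-10.1  -0.4   0. ]
(-9, 19, 0) tcp [ 0.6361 -0.058   0.0522] shift cm [-0.22  0.8  -2.42] turn [-20.   -1.1   0. ]
(-1, 19, 0) tcp [ 0.6356 -0.0505  0.0549] shift cm [-0.27  1.55 -2.15] turn [-20.   -1.1   0. ]
end plane 6968 normal [ 0.648 -0.011 -0.762] ctr [ 27.7  -1.  -42.6] [ 27.4  -1.  -43.1]
```

```bash
python3 -m pendant '[{"tx":-0.1,"ty":-0.1,"tz":-0.05,"ax":0,"ay":0,"az":0,"jaw":-1},{"tx":-0.1,"ty":0.1,"tz":-0.5,"ax":-5,"ay":-0.3,"az":0,"jaw":-1},{"tx":-0.1,"ty":0.3,"tz":-1.0,"ax":-10,"ay":-0.6,"az":0,"jaw":-1},{"tx":-0.1,"ty":0.5,"tz":-1.6,"ax":-15,"ay":-0.9,"az":0.1,"jaw":-1},{"tx":-0.1,"ty":0.75,"tz":-2.15,"ax":-20,"ay":-1.2,"az":0.1,"jaw":-1},{"tx":-0.1,"ty":0.75,"tz":-2.15,"ax":-20,"ay":-1.2,"az":0.1,"jaw":-1},{"tx":-0.1,"ty":0.75,"tz":-2.15,"ax":-20,"ay":-1.2,"az":0.1,"jaw":-1}]'; python3 st.py; python3 cap.py b
```

```text
clock: 22.98
position: [0.6358, -0.0576, 0.0537]
ee_rot: [0.19, 0.657, 0.707, -0.179]
contact_force: [-0.8, 2.5, 5.1]
width: 0.0366
gripper_force: 46.3
t 22.98 q [ 0.09  0.56  1.66 -0.63  1.03  0.37] pos [ 0.6358 -0.0576  0.0537] drawer xyz 0.0622 0.0857 0.0537 
 pitch -120.21 z_t.g -0.002 yaw y_t 4.13 y_t z -0.003 w 0.0366 gf 46.3 F [-0.8  2.5  5.1]
7409 6628 end ctr [ 61.2 130.8  79.1] lo [ 45.4 125.8  66.6] hi [ 76.9 135.9  91.7] normal [-0.014  0.937  0.349] home (138.0, 78.7)
```

```bash
python3 -m pendant '[{"tx":0,"ty":0.05,"tz":-0.15,"ax":0,"ay":0,"az":0,"jaw":-1},{"tx":0,"ty":0.05,"tz":-0.15,"ax":0,"ay":0,"az":0,"jaw":-1},{"tx":0,"ty":0.35,"tz":0,"ax":0,"ay":0,"az":0,"jaw":-1},{"tx":-0.05,"ty":0.65,"tz":0.1,"ax":0,"ay":0,"az":0,"jaw":-1},{"tx":-0.05,"ty":0.65,"tz":0.1,"ax":0,"ay":0,"az":0,"jaw":-1}]';python3 cap.py b;  python3 -m pendant '[{"tx":0,"ty":0,"tz":0,"ax":0,"ay":0,"az":0,"jaw":0.08},{"tx":0,"ty":0,"tz":0,"ax":0,"ay":0,"az":0,"jaw":0.08},{"tx":0,"ty":0,"tz":0,"ax":0,"ay":0,"az":0,"jaw":0.08},{"tx":0,"ty":1.0,"tz":1.8,"ax":0,"ay":0,"az":0,"jaw":0.08},{"tx":-0.1,"ty":2.5,"tz":4.3,"ax":0,"ay":0,"az":0,"jaw":0.08},{"tx":-0.3,"ty":5,"tz":8.7,"ax":0,"ay":0,"az":0,"jaw":0.3},{"tx":-0.3,"ty":5,"tz":12,"ax":0,"ay":0,"az":0,"jaw":0.3},{"tx":-0.3,"ty":5,"tz":12,"ax":0,"ay":0,"az":0,"jaw":0.3}]'; python3 cap.py b
```

```text
clock: 23.65
position: [0.6358, -0.053, 0.0553]
ee_rot: [0.191, 0.658, 0.707, -0.179]
contact_force: [-0.1, -2.8, 5.3]
width: 0.0366
gripper_force: 46.8
7049 6368 end ctr [ 61.6 135.2  81.4] lo [ 45.8 130.6  69.7] hi [ 77.3 139.9  93.1] normal [-0.007  0.94   0.341] home (138.0, 78.7)
clock: 24.7
position: [0.6342, -0.0004, 0.1773]
ee_rot: [0.191, 0.658, 0.707, -0.176]
contact_force: [0.4, 0.2, -1.2]
width: 0.0555
gripper_force: 0.0
1882 1295 end ctr [ 61.8 134.9  81.7] lo [ 45.9 130.   69.7] hi [ 77.6 139.8  93.7] normal [-0.002  0.936  0.351] home (138.0, 78.7)
```

All three tubes show identical seating. Hovering for one check and to locate the front panel.

```bash
python3 -m pendant '[{"tx":-2,"ty":-1,"tz":5,"ax":10,"ay":0.7,"az":0,"jaw":-1},{"tx":-6,"ty":-3,"tz":11,"ax":20,"ay":1.4,"az":0,"jaw":-1},{"tx":-9,"ty":-3,"tz":15,"ax":30.3,"ay":2.1,"az":0,"jaw":-1},{"tx":-9,"ty":-3,"tz":15,"ax":30.3,"ay":2.1,"az":0,"jaw":-1},{"tx":-9,"ty":-3,"tz":15,"ax":30.3,"ay":2.1,"az":0,"jaw":-1}]'
python3 dots.py
python3 - <<'E'
from h import *
W=dict(np.load("wl.npz"));P=cloud(W);y=np.radians(4);R=np.array([[np.cos(y),np.sin(y),0],[-np.sin(y),np.cos(y),0],[0,0,1]])
D=(P-np.array([.57975,-.14745,0]))@R.T*1000
k=D[(D[...,2]>88)&(D[...,2]<97)&(D[...,0]<-100)&(D[...,0]>-160)&(D[...,1]>-40)&(D[...,1]<240)]
print(len(k),'panel top x',np.percentile(k[:,0],[2,50,98]).round(1),'y',np.percentile(k[:,1],[1,99]).round(1))
o=D[(D[...,2]>112)&(D[...,2]<120)&(D[...,0]>80)&(D[...,0]<220)];print('deck x',np.percentile(o[:,0],[1,5]).round(1),'y',np.percentile(o[:,1],[1,99]).round(1))
cv2.imwrite("pics/w4.png",W["pixels"])
E
```

```text
clock: 25.38
position: [0.5419, -0.0318, 0.3226]
ee_rot: [-0.003, 0.682, 0.732, 0.0]
contact_force: [-0.2, 0.8, -0.2]
width: -0.0002
gripper_force: 0.0
[279 243   6   6  27] [-76.2   0.6  45.9]
[334 244   6   6  28] [ 0.9 -0.2 46.2]
[368 245   6   5  27] [47.8 -0.4 46.3]
[379 245   6   5  26] [63.4 -0.5 46.2]
[389 245   7   6  29] [78.1 -0.8 46.5]
1426 panel top x [-135.5 -128.6 -124.5] y [-20.6 209.1]
deck x [150.9 153.2] y [-30.3 213.1]
```

View pics/w4.png

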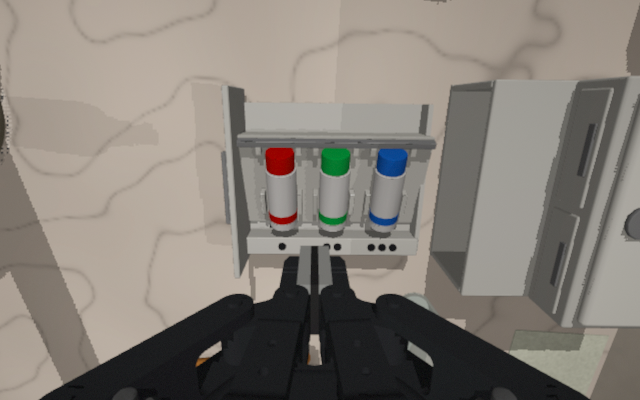

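The picture shows red (281,190), green (334,190) and blue (388,190) all home below the lip, with the panel outer face at x'≈-133 and the deck face at x'≈151. Next I compute the push pose.

```bash
cat > push.py <<'E'
import sys,numpy as np
from rig import manip
from scipy.spatial.transform import Rotation as R
st=manip.get_state();q=st["ee_rot"];M=R.from_quat(q[[1,2,3,0]]).as_matrix();y=np.radians(4)
f=np.array([-np.sin(y),np.cos(y),0]);g=np.array([np.cos(y),np.sin(y),0]);k=np.array([0,0,1.]);a=np.radians(50)
z=np.cos(a)*g-np.sin(a)*k;x=np.sin(a)*g+np.cos(a)*k;D=np.stack([x,np.cross(z,x),z],1)
v=np.degrees(R.from_matrix(D@M.T).as_rotvec());d=st["position"]-[.57975,-.14745,0]
print("now x'y'z",(d@g*1000).round(1),(d@f*1000).round(1),st["position"][2].round(4),'q',st["qpos"].round(2),'turn',v.round(1),np.linalg.norm(v).round(1),'F',st["contact_force"].round(1),'Fg',(st["contact_force"]@g).round(1))
for X in map(float,sys.argv[1:]):
    p=np.array([.57975,-.14745,.05])+(X*g+92*f)/1000;print(X,p.round(4),'shift',((p-st["position"])*100).round(2))
E
python3 push.py -183
```

```text
now x'y'z -29.6 118.9 0.3218 q [-0.19  0.19  1.4   0.    1.56 -0.26] turn [ 33.  -29.1 -86.3] 96.9 F [ 0.2  0.1 -1.3] Fg 0.2
-183.0 [ 0.3908 -0.0684  0.05  ] shift [-15.11  -3.76 -27.18]
```

```bash
python3 -m pendant '[{"tx":-3,"ty":-1,"tz":0,"ax":3.4,"ay":-3,"az":-8.8,"jaw":-1},{"tx":-7,"ty":-2,"tz":0,"ax":6.8,"ay":-6,"az":-17.6,"jaw":-1},{"tx":-11,"ty":-3,"tz":0,"ax":10.2,"ay":-9,"az":-26.4,"jaw":-1},{"tx":-15,"ty":-3.8,"tz":-1,"ax":13.6,"ay":-12,"az":-35.2,"jaw":-1},{"tx":-15,"ty":-3.8,"tz":-2,"ax":17,"ay":-15,"az":-44,"jaw":-1},{"tx":-15,"ty":-3.8,"tz":-3,"ax":20.4,"ay":-18,"az":-53,"jaw":-1},{"tx":-15,"ty":-3.8,"tz":-4,"ax":23.7,"ay":-20.9,"az":-62,"jaw":-1},{"tx":-15,"ty":-3.8,"tz":-5,"ax":27,"ay":-23.8,"az":-70.6,"jaw":-1},{"tx":-15,"ty":-3.8,"tz":-5,"ax":30,"ay":-26.5,"az":-78.5,"jaw":-1},{"tx":-15,"ty":-3.8,"tz":-5,"ax":33,"ay":-29.1,"az":-86.3,"jaw":-1}]'; python3 -m pendant '[{"tx":0,"ty":0,"tz":0,"ax":0,"ay":0,"az":0,"jaw":-1},{"tx":0,"ty":0,"tz":0,"ax":0,"ay":0,"az":0,"jaw":-1}]' >/dev/null; python3 push.py -183
```

```text
clock: 26.68
position: [0.3919, -0.0677, 0.2715]
ee_rot: [-0.012, 0.94, 0.03, 0.34]
contact_force: [-0.8, -0.4, -1.0]
width: 0.0001
gripper_force: 0.0
now x'y'z -181.1 91.5 0.2737 q [-0.88 -0.36  2.21  0.68  0.97  0.31] turn [ 0.2 -0.1 -0. ] 0.2 F [ 0.3 -0.8 -0.6] Fg 0.2
-183.0 [ 0.3908 -0.0684  0.05  ] shift [ -0.19   0.04 -22.37]
```

```bash
python3 -m pendant '[{"tx":-0.2,"ty":0,"tz":-6,"ax":0,"ay":0,"az":0,"jaw":-1},{"tx":-0.2,"ty":0,"tz":-12,"ax":0,"ay":0,"az":0,"jaw":-1},{"tx":-0.2,"ty":0,"tz":-18,"ax":0,"ay":0,"az":0,"jaw":-1},{"tx":-0.2,"ty":0,"tz":-22.4,"ax":0,"ay":0,"az":0,"jaw":-1},{"tx":-0.2,"ty":0,"tz":-22.4,"ax":0,"ay":0,"az":0,"jaw":-1},{"tx":-0.2,"ty":0,"tz":-22.4,"ax":0,"ay":0,"az":0,"jaw":-1}]'; python3 push.py -140 0 145 152
```

```text
clock: 27.68
position: [0.3932, -0.0714, 0.0513]
ee_rot: [-0.01, 0.94, 0.033, 0.339]
contact_force: [1.3, 0.6, 0.2]
width: 0.0003
gripper_force: 0.0
now x'y'z -180.8 88.9 0.0513 q [-0.88  0.19  2.69  1.88  0.58 -1.19] turn [ 0.2 -0.3  0. ] 0.4 F [1.3 0.6 0.2] Fg 1.3
-140.0 [ 0.4337 -0.0654  0.05  ] shift [ 4.05  0.59 -0.13]
0.0 [ 0.5733 -0.0557  0.05  ] shift [18.02  1.57 -0.13]
145.0 [ 0.718  -0.0456  0.05  ] shift [32.48  2.58 -0.13]
152.0 [ 0.725  -0.0451  0.05  ] shift [33.18  2.63 -0.13]
```

```bash
python3 -m pendant '[{"tx":2,"ty":0.3,"tz":0,"ax":0,"ay":0,"az":0,"jaw":-1},{"tx":4,"ty":0.5,"tz":0,"ax":0,"ay":0,"az":0,"jaw":-1},{"tx":5,"ty":0.6,"tz":0,"ax":0,"ay":0,"az":0,"jaw":-1},{"tx":6,"ty":0.7,"tz":0,"ax":0,"ay":0,"az":0,"jaw":-1},{"tx":7.5,"ty":0.8,"tz":0,"ax":0,"ay":0,"az":0,"jaw":-1},{"tx":9,"ty":0.9,"tz":0,"ax":0,"ay":0,"az":0,"jaw":-1},{"tx":10.5,"ty":1,"tz":0,"ax":0,"ay":0,"az":0,"jaw":-1},{"tx":12,"ty":1.1,"tz":0,"ax":0,"ay":0,"az":0,"jaw":-1},{"tx":13.5,"ty":1.2,"tz":0,"ax":0,"ay":0,"az":0,"jaw":-1},{"tx":15,"ty":1.3,"tz":0,"ax":0,"ay":0,"az":0,"jaw":-1}]'; python3 push.py 100 145 152
python3 - <<'E'
import sys;sys.path.insert(0,'.')
from h import *
from rig import manip
T=manip.get_image("top");cv2.imwrite("pics/t2.png",cv2.resize(T["pixels"][130:290,220:440],(660,480)))
E
```

```text
clock: 28.92
position: [0.5433, -0.0572, 0.0526]
ee_rot: [-0.01, 0.94, 0.032, 0.34]
contact_force: [-3.4, -1.9, -2.2]
width: 0.0002
gripper_force: 1.8
now x'y'z -30.1 92.6 0.0526 q [-0.45  0.3   2.4   2.07  0.37 -0.94] turn [ 0.2 -0.2  0.1] 0.3 F [-3.4 -1.9 -2.2] Fg -3.6
100.0 [ 0.6731 -0.0487  0.05  ] shift [12.98  0.85 -0.26]
145.0 [ 0.718  -0.0456  0.05  ] shift [17.47  1.16 -0.26]
152.0 [ 0.725  -0.0451  0.05  ] shift [18.17  1.21 -0.26]
```

View pics/t2.png

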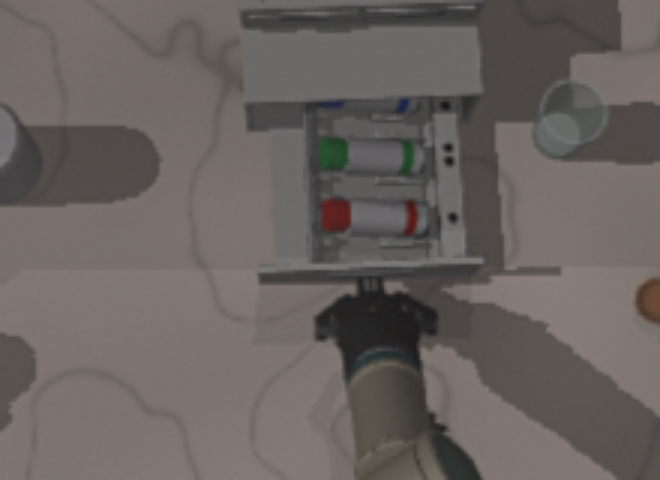

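The drawer (blue already under the deck, green (372,155), red (374,216)) slides in with tubes seated. Continuing the push.

```bash
python3 -m pendant '[{"tx":1.5,"ty":0.1,"tz":0,"ax":0,"ay":0,"az":0,"jaw":-1},{"tx":3,"ty":0.2,"tz":0,"ax":0,"ay":0,"az":0,"jaw":-1},{"tx":4.5,"ty":0.3,"tz":0,"ax":0,"ay":0,"az":0,"jaw":-1},{"tx":6,"ty":0.4,"tz":0,"ax":0,"ay":0,"az":0,"jaw":-1},{"tx":7.5,"ty":0.5,"tz":0,"ax":0,"ay":0,"az":0,"jaw":-1},{"tx":9,"ty":0.6,"tz":0,"ax":0,"ay":0,"az":0,"jaw":-1},{"tx":10.5,"ty":0.7,"tz":0,"ax":0,"ay":0,"az":0,"jaw":-1},{"tx":12,"ty":0.8,"tz":0,"ax":0,"ay":0,"az":0,"jaw":-1},{"tx":13.5,"ty":0.9,"tz":0,"ax":0,"ay":0,"az":0,"jaw":-1},{"tx":15,"ty":1,"tz":-0.1,"ax":0,"ay":0,"az":0,"jaw":-1}]'; python3 -m pendant '[{"tx":0.5,"ty":0,"tz":0,"ax":0,"ay":0,"az":0,"jaw":-1},{"tx":1,"ty":0.1,"tz":0,"ax":0,"ay":0,"az":0,"jaw":-1},{"tx":1,"ty":0.1,"tz":0,"ax":0,"ay":0,"az":0,"jaw":-1}]'; python3 push.py 145 152
```

```text
clock: 30.22
position: [0.6941, -0.0473, 0.0524]
ee_rot: [-0.01, 0.94, 0.032, 0.341]
contact_force: [-3.2, -1.1, 2.0]
width: -0.0
gripper_force: 1.7
clock: 30.6
position: [0.703, -0.046, 0.052]
ee_rot: [-0.011, 0.94, 0.032, 0.34]
contact_force: [0.0, 0.4, 0.9]
width: -0.0001
gripper_force: 0.0
now x'y'z 130.0 92.6 0.052 q [-0.28  0.44  2.07  1.71  0.22 -0.41] turn [ 0.1 -0.2  0.1] 0.2 F [0.  0.4 0.9] Fg 0.1
145.0 [ 0.718  -0.0456  0.05  ] shift [ 1.5   0.05 -0.2 ]
152.0 [ 0.725  -0.0451  0.05  ] shift [ 2.2   0.09 -0.2 ]
```

```bash
python3 -m pendant '[{"tx":0.4,"ty":0,"tz":0,"ax":0,"ay":0,"az":0,"jaw":-1},{"tx":0.8,"ty":0,"tz":0,"ax":0,"ay":0,"az":0,"jaw":-1},{"tx":1.0,"ty":0.05,"tz":0,"ax":0,"ay":0,"az":0,"jaw":-1},{"tx":1.0,"ty":0.05,"tz":0,"ax":0,"ay":0,"az":0,"jaw":-1}]'; python3 push.py; python3 -m pendant '[{"tx":0.2,"ty":0,"tz":0,"ax":0,"ay":0,"az":0,"jaw":-1},{"tx":0.3,"ty":0,"tz":0,"ax":0,"ay":0,"az":0,"jaw":-1},{"tx":0.3,"ty":0,"tz":0,"ax":0,"ay":0,"az":0,"jaw":-1}]'; python3 push.py
```

```text
clock: 31.1
position: [0.7098, -0.0457, 0.0509]
ee_rot: [-0.01, 0.94, 0.032, 0.339]
contact_force: [-14.7, -0.1, 7.9]
width: -0.0001
gripper_force: 6.9
now x'y'z 136.8 92.4 0.0509 q [-0.27  0.45  2.05  1.66  0.21 -0.36] turn [ 0.2 -0.4  0.1] 0.5 F [-14.7  -0.1   7.9] Fg -14.7
clock: 31.48
position: [0.71, -0.0457, 0.0507]
ee_rot: [-0.01, 0.941, 0.032, 0.338]
contact_force: [-28.1, -2.1, 20.0]
width: 0.0002
gripper_force: 14.3
now x'y'z 137.0 92.4 0.0507 q [-0.27  0.45  2.05  1.64  0.21 -0.34] turn [ 0.2 -0.5  0.2] 0.6 F [-28.1  -2.1  20. ] Fg -28.2
```

The stop is reached (28 N, no further motion). Backing off and verifying.

```bash
python3 -m pendant '[{"tx":-1.5,"ty":-0.1,"tz":0,"ax":0,"ay":0,"az":0,"jaw":-1},{"tx":-6,"ty":-0.4,"tz":0,"ax":0,"ay":0,"az":0,"jaw":-1},{"tx":-12,"ty":-0.8,"tz":3,"ax":0,"ay":0,"az":0,"jaw":-1},{"tx":-18,"ty":-1.2,"tz":8,"ax":0,"ay":0,"az":0,"jaw":-1},{"tx":-20,"ty":-1.4,"tz":14,"ax":0,"ay":0,"az":0,"jaw":-1},{"tx":-20,"ty":-1.4,"tz":14,"ax":0,"ay":0,"az":0,"jaw":-1},{"tx":-20,"ty":-1.4,"tz":14,"ax":0,"ay":0,"az":0,"jaw":-1}]'
python3 - <<'E'
import sys;sys.path.insert(0,'.')
from h import *
from rig import manip
y=np.radians(4);R=np.array([[np.cos(y),np.sin(y),0],[-np.sin(y),np.cos(y),0],[0,0,1]])
for n in("wrist","top"):
    D=(cloud(manip.get_image(n))-np.array([.57975,-.14745,0]))@R.T*1000
    o=D[(D[...,2]>112)&(D[...,2]<120)&(D[...,0]>100)&(D[...,0]<230)&(D[...,1]>-10)&(D[...,1]<200)]
    k=D[(D[...,2]>15)&(D[...,2]<75)&(D[...,0]>100)&(D[...,0]<300)&(D[...,1]>0)&(D[...,1]<190)]
    print(n,len(o),len(k),'deck edge',np.percentile(o[:,0],2).round(1) if len(o) else 0,'panel face',np.percentile(k[:,0],[5,50,95]).round(1) if len(k) else 0)
T0=np.load("top0.npz");T1=manip.get_image("top")["pixels"];d=cv2.absdiff(T0["pixels"],T1).max(2)
for nm,(u,v) in dict(cezve=(462,216),cup=(195,252),tumbler=(410,170),spoon=(445,260),canister=(215,180),bowl=(170,207)).items(): print(nm,np.percentile(d[v-14:v+14,u-14:u+14],90))
E
```

```text
clock: 32.35
position: [0.5156, -0.0609, 0.1952]
ee_rot: [-0.008, 0.939, 0.033, 0.342]
contact_force: [1.2, 0.2, -0.7]
width: 0.0002
gripper_force: 0.0
wrist 12703 6798 deck edge 150.1 panel face [141.  142.3 192.4]
top 1320 312 deck edge 150.8 panel face [140.8 142.4 170.9]
cezve 2.0
cup 3.0
tumbler 2.0
spoon 38.0
canister 2.0
bowl 3.0
```

Run:
```python
from h import *
from rig import manip
for i in(np.load("top0.npz")["pixels"],manip.get_image("top")["pixels"]):
    hs=cv2.cvtColor(i,cv2.COLOR_BGR2HSV)[215:310,425:470];m=(hs[...,0]>5)&(hs[...,0]<18)&(hs[...,1]>120);v,u=np.nonzero(m);print(m.sum(),u.mean().round(2)+425,v.mean().round(2)+215,u.min()+425,u.max()+425,v.min()+215,v.max()+215)
```

```text
211 447.48 269.27 435 454 223 295
180 447.69 268.44 436 454 225 295
```

Spoon unmoved (extents agree within 2 px). Handing in.

```bash
python3 -c "
from rig import manip
print(manip.sign_off())"
```

```text
the job is handed in; nothing more can be done
None
```

The red, green and blue tubes went into pockets 1, 2 and 3 in that order, each seated and released before the next; the drawer was pushed to its stop, the other items were left where they were, and the job was handed in at about 32 s.

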